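# Put the cleaned doming punches away and hang up the dip basket

### The job

The doming punches have come out of the cleaning bath and lie in the sloping cradle: stand every one of them upright in the wooden block, one to a well, foot fully down and ball up. Once all are standing, hang the empty dip basket by its handle across both prongs of the hook stand so that it hangs free. Leave the hammer, the steel bench block and the jar where they are.

Things in the scene. Friction and masses are not known exactly. Their poses are not given: they have to be found in the camera images.
- punch1: steel doming punch, 200 g (all six alike; 4 to 6 present): round shank 14 mm thick, 125 mm long, with a 26 mm ball on its top end (ball centre 135 mm from the foot; 148 mm in all); centre of mass 82 mm from the foot. Origin: centre of the foot (plain end); z runs along the shank to the ball. Starts in a cradle groove, ball up-slope.
- punch2: steel doming punch, 200 g (all six alike; 4 to 6 present): round shank 14 mm thick, 125 mm long, with a 26 mm ball on its top end (ball centre 135 mm from the foot; 148 mm in all); centre of mass 82 mm from the foot. Origin: centre of the foot (plain end); z runs along the shank to the ball. Starts in a cradle groove, ball up-slope.
- punch3: steel doming punch, 200 g (all six alike; 4 to 6 present): round shank 14 mm thick, 125 mm long, with a 26 mm ball on its top end (ball centre 135 mm from the foot; 148 mm in all); centre of mass 82 mm from the foot. Origin: centre of the foot (plain end); z runs along the shank to the ball. Starts in a cradle groove, ball up-slope.
- punch4: steel doming punch, 200 g (all six alike; 4 to 6 present): round shank 14 mm thick, 125 mm long, with a 26 mm ball on its top end (ball centre 135 mm from the foot; 148 mm in all); centre of mass 82 mm from the foot. Origin: centre of the foot (plain end); z runs along the shank to the ball. Starts in a cradle groove, ball up-slope.
- punch5: steel doming punch, 200 g (all six alike; 4 to 6 present): round shank 14 mm thick, 125 mm long, with a 26 mm ball on its top end (ball centre 135 mm from the foot; 148 mm in all); centre of mass 82 mm from the foot. Origin: centre of the foot (plain end); z runs along the shank to the ball. Starts in a cradle groove, ball up-slope.
- punch6: steel doming punch, 200 g (all six alike; 4 to 6 present): round shank 14 mm thick, 125 mm long, with a 26 mm ball on its top end (ball centre 135 mm from the foot; 148 mm in all); centre of mass 82 mm from the foot. Origin: centre of the foot (plain end); z runs along the shank to the ball. Starts in a cradle groove, ball up-slope.
- cradle: fixed wooden cradle, 150 (x) x 304 (y) mm, origin under its centre. Six V grooves at y = -135, -81, -27, 27, 81, 135 mm rise at 30 degrees towards +x; each is two V rests 8 mm long, 15 and 116 mm from the foot of the punch, arms up to 4 mm above the shank axis; between them the shank is free all round. A foot stop holds the foot centre at x = -60, z = 34 mm.
- stand: fixed pale wood block 285 (x) x 46 (y) x 62 (z) mm, origin at the centre of its underside; one row of six round wells open upward, 22 mm in diameter, 50 mm deep, at y = 0, x = -120, -72, -24, 24, 72, 120 mm; well floors at z = 12 mm, so a seated punch has its foot at z = 12 and its ball top at 160 mm. The ball does not fit a well.
- basket: loose rectangular metal dip basket, 80 (x) x 120 (y) x 55 (z) mm, 280 g, empty, with a rigid upright bail handle: two posts at y = -58 and 58 mm and a straight level bar between them along y, 9 mm in diameter, its centre 130 mm above the underside. Origin: centre of the underside.
- basket_bar (a point): middle of the basket's bail bar (axes as the basket's: y along the bar, z up)
- hook: fixed steel stand, origin at bench level 60 mm before its post: base 130 x 120 x 10 mm, post (16 mm thick) at x = 60 mm; at its top two level prongs at y = -34 and 34 mm, 8 mm thick, axis at z = 220 mm, run from x = 60 to -45 mm (towards -x) and end in upturned tips at x = -53 mm, top at z = 238 mm. A cross bar joins them at x = 60.
- hook_seat (a point): where the middle of the bail bar lies when the basket hangs across both prongs: x = -5, y = 0, z = 228.5 mm in the frame of hook, with the same axes
- bench_block: a dark steel bench block 90 x 70 x 35 mm; a bystander to be left alone
- hammer: a hammer 240 mm long lying on the bench; a bystander to be left alone
- flux_jar: an amber glass jar, 60 mm across, 75 mm tall; a bystander to be left alone
Mind the look-alikes: they are no part of the job. What is shaped like the punch5 but red is not meant. What is shaped like the punch2 but yellow is not meant.

How it is judged (in metres and radians):
On the way, in this order (a step that is already met when the one before it is completed fails the run):
1. every punch present stands foot down in a well of the block, released (angle between each of punch1, punch2, punch3, punch4, punch5, punch6's own z axis and vertical below 0.3 rad and z of punch1 in the frame of stand between 0.004 and 0.022 m and y of punch1 in the frame of stand between -0.02 and 0.02 m and x of punch1 in the frame of stand between -0.14 and 0.14 m and z of punch2 in the frame of stand between 0.004 and 0.022 m and y of punch2 in the frame of stand between -0.02 and 0.02 m and x of punch2 in the frame of stand between -0.14 and 0.14 m and z of punch3 in the frame of stand between 0.004 and 0.022 m and y of punch3 in the frame of stand between -0.02 and 0.02 m and x of punch3 in the frame of stand between -0.14 and 0.14 m and z of punch4 in the frame of stand between 0.004 and 0.022 m and y of punch4 in the frame of stand between -0.02 and 0.02 m and x of punch4 in the frame of stand between -0.14 and 0.14 m and z of punch5 in the frame of stand between 0.004 and 0.022 m and y of punch5 in the frame of stand between -0.02 and 0.02 m and x of punch5 in the frame of stand between -0.14 and 0.14 m and z of punch6 in the frame of stand between 0.004 and 0.022 m and y of punch6 in the frame of stand between -0.02 and 0.02 m and x of punch6 in the frame of stand between -0.14 and 0.14 m and contact force between each of punch1, punch2, punch3, punch4, punch5, punch6 and the fingers below 0.1 N), for 0.2 s.
2. the basket hangs by its bail on both prongs, released (z of basket_bar in the frame of hook_seat between -0.006 and 0.006 m and x of basket_bar in the frame of hook_seat between -0.045 and 0.05 m and y of basket_bar in the frame of hook_seat between -0.03 and 0.03 m and contact force between basket and hook above 0.8 N and angle between basket's own z axis and vertical below 0.35 rad and contact force between basket and the fingers below 0.1 N), for 0.3 s.
At the end, for the whole second after the job is handed in: Every punch present stands in a well, ball up (tilt under 0.3 rad, foot within 10 mm of the well floor); the bail bar rests across both prongs (height within 6 mm, middle within 30 mm of their centre line, between tips and post), basket tilt under 0.35 rad; all released and at rest (all of step 1 and all of step 2 and linear speed of basket below 0.05 m/s and linear speed of each of punch1, punch2, punch3, punch4, punch5, punch6 below 0.03 m/s); the robot touches nothing.
It fails at once if the bench block is moved more than 30 mm (distance of bench_block from where it was at the start of the episode above 0.03 m).
It fails at once if the hammer is moved more than 30 mm (distance of hammer from where it was at the start of the episode above 0.03 m).
It fails at once if the flux jar is moved more than 30 mm (distance of flux_jar from where it was at the start of the episode above 0.03 m).
Of punch1, punch2, punch3, punch4, punch5, punch6 only 4 to 6 are there at a start; the rules pass over those that are not, and their reading is None.
At some moment in a run one of basket may be knocked a few centimetres aside while the robot is not near it.
It also fails if it takes over 210 s, if anything falls off the work surface, if the arm or the gripper's body presses on something with over 40 N, if the wrist force passes 120 N, or if a joint passes its speed limit or range.

### The arm

A 6-joint arm with a two-finger parallel gripper is mounted at the origin on the work surface. World frame = base frame: x ahead of the robot, y to its left, z up, the work surface at z = 0. Lengths are in mm, angles in degrees, forces in N, time in s.
With the tool pointing down it reaches from about 300 to 850 mm from the base axis. Payload 4.2 kg.
Tool frame: the origin (TCP) lies midway between the tips of the shut fingers; the grasp point (between the pads) lies 19 mm behind it (env.grip_point_offset is the distance from the TCP to the grasp point, in mm); z points along the fingers, x is the direction in which the jaws open and shut, and the axes are right-handed (so a half turn about z gives the same grasp; the last joint's range is limited). The gripper opens to 91 mm and grips with 3 to 60 N. Pads are 32 mm wide; open, the fingers measure 118 mm over their backs; the gripper's body (76 mm by 178 mm) begins 60 mm behind the grasp point.
Start: joints at [64.687, 18.312, 89.639, -0, 72.044, -1.146], TCP at [235.411, 524.619, 213.976] pointing down, gripper open.
Joint ranges: [-177.97, 177.97], [-48.28, 115.42], [12.27, 149.76], [-77.06, 257.06], [2.81, 150.46], [-146.56, 146.56]. Speed limits (degrees/s): [147.25, 147.25, 180, 180, 180, 180].

### API

Orientations are given as [roll, pitch, yaw] about the fixed x, y, z axes, in that order (R = Rz(yaw) Ry(pitch) Rx(roll)).
In Python, from workcell import env gives the robot as it stands.
- The arm moves only by the shell command python3 -m pendant 'ROWS' [FORCE]. ROWS is JSON, a list of rows, each an object with "xyz": the shift along the tool's x, y, z in m, a list of three; "roll": the turn about the tool's z in degrees; "jaw": the closure, from 0 (fully open) to 1 (shut). A call has exactly 8 rows; each row is the pose to reach, as a shift and turn from the pose commanded when the call began, along the tool's axes at that moment; what a row does not reach only later rows make up. A row lasts 1/8 s, in which the tool goes at most 62.5 mm and 10.7 degrees, less where a joint would pass 70% of its speed; a pose out of reach is approached as far as the arm can. A call with a gripper value outside its range is refused whole. The fingers move at their own pace and stop on an object; FORCE is the grip in N (left out, the last holds). Time passes only in rows, so rows that repeat a pose let the fingers close, or fill a call up. It gives the time, the measured TCP pose, the force and the opening at its end, in the units of the state.
- env.state(): the state, without advancing time (a new reading comes with each control period).
- env.grab_frame(name): name is "side" or "top" or "wrist"; returns (picture, depth): 384x512x3 uint8, blue, green, red; 384x512 float32, mm along the optical axis (not along the pixel's ray), 0 where there is no reading.
- env.camera_params(name): a dict with "camera_matrix" (3x3 intrinsics, pixels), "D" ([k1, k2, p1, p2, k3] as OpenCV has them; the pictures are not rectified), "cam_to_world" (4x4, takes a point from camera to world coordinates); the wrist camera has in their place "hand_eye" (4x4, takes a point from camera to tool coordinates, whose origin is the TCP and whose axes are the tool frame's). Camera axes: x right, y up, looking along -z (the intrinsics and any distortion apply to the point x, -y, -z); pixel columns grow to the right and rows downward; lengths in mm; the calibration is good to about 2 mm. A picture is of the moment at which its call begins: read the wrist's pose just before it. camera_params takes no time and is no camera call.
- env.job_done(): hands the job in, once; it reports no verdict.
The state is a dict: "time_s": time; "qpos": joint angles; "qvel": joint speeds; "effort": joint torques, N m; "ee_pos": TCP position; "ee_rot": TCP orientation; "force": force on the tool from outside, world axes, zero at the start; "torque": the same for the moment, N m; "gripper_width": finger opening in mm.
Only numpy, scipy, OpenCV 4.12 (cv2) and the standard library are available. Lean on these libraries where they do the work, as an engineer would, in place of code of your own. Each camera call takes 0.05 s, during which the arm holds its last target. There are 200 camera calls.

## Working session

There is one attempt and no reset: what is moved stays moved. The work goes in short steps, Python scripts to look and compute and a shell command to move; the robot and the scene stay as the last step left them, time stands still between calls to the robot, and variables do not carry over. Pictures are saved under pics/ and viewed, about 12 in all and at most 16, crops included, and the job is handed in when it is done.

```bash
ls; mkdir -p pics; cat > h.py <<'E'
import numpy as np,cv2
from workcell import env
from scipy.spatial.transform import Rotation as R
def grab(n):
    s=env.state(); c=env.camera_params(n); im,d=env.grab_frame(n)
    if n=='wrist':
        T=np.eye(4);T[:3,:3]=R.from_euler('xyz',s['ee_rot'],degrees=True).as_matrix();T[:3,3]=s['ee_pos']
        T=T@np.array(c['hand_eye'])
    else: T=np.array(c['cam_to_world'])
    return im,d,np.array(c['camera_matrix']),np.array(c['D'],float),T
def cloud(d,K,D,T):
    h,w=d.shape;v,u=np.mgrid[:h,:w]
    p=cv2.undistortPoints(np.stack([u,v],-1).reshape(-1,1,2).astype(np.float64),K,D).reshape(h,w,2)
    P=np.stack([p[...,0]*d,-p[...,1]*d,-d,np.ones_like(d)],-1)@T.T
    P=P[...,:3];P[d<=0]=np.nan
    return P
E
python3 - <<'E'
from h import *
print(env.state())
for n in('top','side'):
    im,d,K,D,T=grab(n);cv2.imwrite(f'pics/{n}0.png',im);np.savez(f'{n}0.npz',im=im,d=d,K=K,D=D,T=T);print(n,T.round(2).tolist(),K.tolist())
print(env.camera_params('wrist'))
E
```

```text
pics
{'time_s': 0.0, 'qpos': array([ 6.46863647e+01,  1.83504208e+01,  8.97077733e+01, -3.58001264e-03,
        7.20430502e+01, -1.14661712e+00]), 'qvel': array([-0.00331094,  0.00782475,  0.00935908,  0.12393682, -0.09128376,
       -0.00044842]), 'effort': array([-2.11393060e-03, -4.12464988e+01, -2.31969255e+01,  7.28044426e-02,
        4.54474089e-02, -1.46208849e-04]), 'ee_pos': array([235.20732061, 524.12793261, 213.12324915]), 'ee_rot': array([1.79998623e+02, 1.01292234e-01, 6.58340874e+01]), 'force': array([-0.10922289, -0.00704619, -0.35136379]), 'torque': array([ 0.01747052, -0.01333915, -0.02464137]), 'gripper_width': 91.17756249717549}
top [[-0.0, 0.99, -0.13, 383.54], [-1.0, -0.0, -0.02, -96.65], [-0.02, 0.13, 0.99, 1366.86], [0.0, 0.0, 0.0, 1.0]] [[393.54934585492765, 0.0, 255.56371344843413], [0.0, 393.54934585492765, 188.33507676732566], [0.0, 0.0, 1.0]]
side [[0.96, 0.19, -0.21, 228.76], [-0.28, 0.7, -0.65, -984.54], [0.02, 0.68, 0.73, 1161.48], [0.0, 0.0, 0.0, 1.0]] [[393.9286154989444, 0.0, 261.0018877289833], [0.0, 393.9286154989444, 189.26587639786416], [0.0, 0.0, 1.0]]
{'camera_matrix': array([[264.67832334,   0.        , 254.25655448],
       [  0.        , 264.67832334, 187.72614093],
       [  0.        ,   0.        ,   1.        ]]), 'D': array([-0.06064113,  0.        ,  0.        ,  0.        ,  0.        ]), 'hand_eye': array([[ 9.99999605e-01,  7.87248026e-04,  4.12547098e-04,
         7.24359809e-02],
       [ 8.73491362e-04, -9.56259496e-01, -2.92518397e-01,
        -8.40667579e+01],
       [ 1.64217549e-04,  2.92518642e-01, -9.56259806e-01,
        -1.71536768e+02],
       [ 0.00000000e+00,  0.00000000e+00,  0.00000000e+00,
         1.00000000e+00]])}
```

View pics/top0.png

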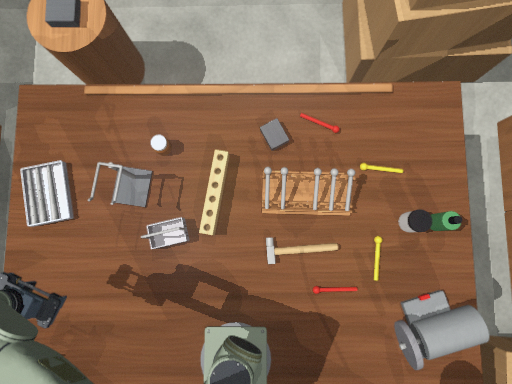

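View pics/side0.png

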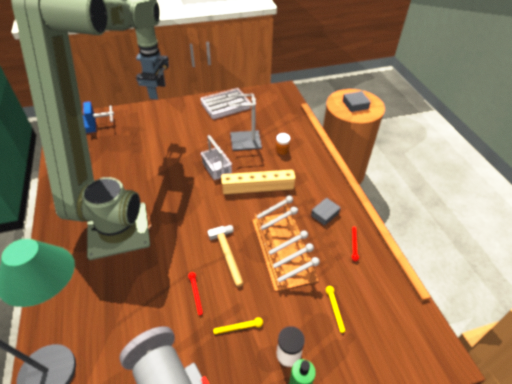

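```bash
python3 - <<'E'
from h import *
z=np.load('top0.npz');im=z['im'];P=cloud(z['d'],z['K'],z['D'],z['T'])
cv2.imwrite('pics/c1.png',cv2.resize(im[125:265,85:365],None,fx=2.8,fy=2.8,interpolation=cv2.INTER_CUBIC))
def box(m):
    q=P[m][:,:2].astype(np.float32);return cv2.minAreaRect(q)
Z=P[...,2]
v,u=np.mgrid[:384,:512]
def reg(u0,u1,v0,v1):return (u>u0)&(u<u1)&(v>v0)&(v<v1)
print('stand',box(reg(190,235,140,245)&(Z>54)&(Z<70)))
# cradle punches: high points
m=reg(255,365,155,225)&(Z>100)
n,l,s,c=cv2.connectedComponentsWithStats(m.astype(np.uint8))
for i in range(1,n):
    q=P[l==i]; print('ball',s[i].tolist(),q[q[:,2].argmax()].round(1),np.median(q,0).round(1))
m=reg(85,145,155,215)&(Z>180)
n,l,s,c=cv2.connectedComponentsWithStats(m.astype(np.uint8))
for i in range(1,n):
    if s[i,4]>3:
        q=P[l==i];print('hook',s[i].tolist(),box(l==i),q[:,2].min(),q[:,2].max())
m=reg(138,195,210,255)
q=P[m&(Z>100)&(Z<150)];print('bar',len(q),q.mean(0) if len(q) else 0, q.round(0)[:20].tolist())
print('basket',box(m&(Z>40)&(Z<70)),box(m&(Z>12)))
print('hookbase',box(reg(100,160,160,215)&(Z>6)&(Z<15)))
print('cradle',box(reg(255,365,155,225)&(Z>8)))
for r in range(160,206,2): print(r,[f'{x:.0f}' for x in Z[r,86:126:2]])
E
```

```text
stand ((547.9925537109375, 72.11798858642578), (46.74584197998047, 284.28216552734375), 80.03565216064453)
ball [264, 167, 8, 10, 55] [ 610.3 -107.8  117. ] [ 608.9 -107.9  110. ]
ball [281, 167, 7, 10, 49] [ 613.  -168.8  118.5] [ 607.3 -162.7  110.5]
ball [314, 168, 8, 10, 53] [ 612.5 -271.3  119.1] [ 604.4 -269.5  110.3]
ball [330, 169, 8, 9, 53] [ 599.5 -322.2  117.8] [ 602.9 -322.2  112. ]
ball [347, 169, 8, 9, 52] [ 602.1 -375.9  120.1] [ 601.7 -376.2  110.2]
ball [346, 177, 1, 1, 1] [ 589.2 -363.8  100.2] [ 589.2 -363.8  100.2]
ball [334, 179, 1, 1, 1] [ 582.8 -324.9  100.1] [ 582.8 -324.9  100.1]
ball [351, 180, 1, 1, 1] [ 579.1 -379.2  101.5] [ 579.1 -379.2  101.5]
hook [87, 162, 36, 43, 319] ((554.4461669921875, 368.7004699707031), (78.27085876464844, 122.75541687011719), 81.02061462402344) 181.99424871148472 239.51054988412739
bar 122 [410.91901858 226.43039281 131.85501466] [[427.0, 175.0, 135.0], [427.0, 172.0, 133.0], [427.0, 168.0, 136.0], [428.0, 169.0, 116.0], [424.0, 188.0, 131.0], [424.0, 184.0, 132.0], [424.0, 182.0, 129.0], [424.0, 177.0, 136.0], [424.0, 176.0, 1
[... 2784 characters left out ...]
1', '2', '228', '223', '3', '-1', '-1', '3', '2', '2', '0', '-4', '5', '12', '220', '9', '10', '8', '8']
196 ['3', '0', '222', '223', '-4', '-2', '-2', '-6', '1', '-1', '1', '1', '6', '3', '219', '226', '9', '7', '8', '9']
198 ['-2', '1', '231', '223', '2', '6', '1', '-7', '-0', '4', '-7', '-2', '-4', '-6', '221', '220', '7', '6', '9', '11']
200 ['3', '238', '230', '-1', '-0', '0', '2', '-3', '0', '-1', '-0', '-2', '6', '11', '223', '221', '8', '6', '13', '9']
202 ['4', '-0', '0', '2', '5', '-0', '3', '-1', '-4', '-0', '2', '-1', '2', '231', '231', '9', '13', '9', '7', '14']
204 ['-1', '-0', '-1', '-1', '-5', '-1', '3', '-7', '-6', '-2', '2', '0', '-4', '239', '1', '2', '-1', '0', '-3', '2']
```

View pics/c1.png

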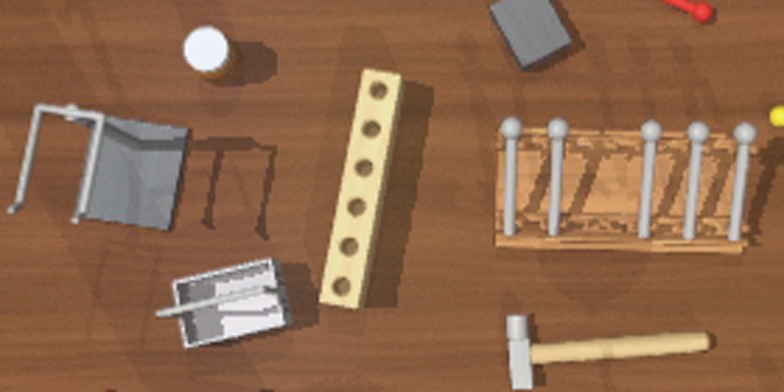

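```bash
cat >> h.py <<'E'
def go(xyz,yaw,prev=None):
    """print tool-frame shift (m) & roll from current measured (or prev=(xyz,yaw)) to target"""
    s=env.state()
    if prev is None: prev=(s['ee_pos'],s['ee_rot'][2])
    a=np.radians(prev[1]);d=np.array(xyz)-prev[0]
    t=[np.cos(a)*d[0]+np.sin(a)*d[1],np.sin(a)*d[0]-np.cos(a)*d[1],-d[2]]
    r=-((yaw-prev[1]+180)%360-180)
    print('shift',(np.array(t)/1000).round(4).tolist(),'roll',round(r,1));return (np.array(xyz,float),yaw)
E
python3 - <<'E'
from h import *
from scipy.optimize import least_squares
z=np.load('top0.npz');P=cloud(z['d'],z['K'],z['D'],z['T']);Z=P[...,2]
cs=[]
for u0 in (263,280,313,329,346):
    q=P[164:181,u0-2:u0+12].reshape(-1,3);q=q[q[:,2]>96]
    f=least_squares(lambda c:np.linalg.norm(q-c,axis=1)-13,[q[:,0].mean(),q[:,1].mean(),101],loss='soft_l1',f_scale=3)
    cs.append(f.x);print(f.x.round(1),len(q))
cs=np.array(cs);g=np.array([135,81,-27,-81,-135.])
def res(p):
    c,s=np.cos(p[2]),np.sin(p[2]);X=56.9
    return np.r_[p[0]+c*X-s*g-cs[:,0],p[1]+s*X+c*g-cs[:,1]]
f=least_squares(res,[550,-240,0]);print('cradle',f.x[:2],np.degrees(f.x[2]),'res',res(f.x).round(1))
# surface heights around empty groove y=27, profile along cradle x
c,s=np.cos(f.x[2]),np.sin(f.x[2])
L=np.stack([(P[...,0]-f.x[0])*c+(P[...,1]-f.x[1])*s,-(P[...,0]-f.x[0])*s+(P[...,1]-f.x[1])*c],-1)
for x0 in range(-80,85,8):
    print(x0,[ (int(np.nanmedian(w)) if (w:=Z[(abs(L[...,0]-x0)<4)&(abs(L[...,1]-y0)<4)]).size else None) for y0 in (0,9,18,27,36,45,54)])
go([600,-240,280],90)
E
```

```text
[ 609.2 -108.9  101.2] 63
[ 607.6 -163.3  102. ] 61
[ 604.9 -270.5  101.2] 60
[ 602.9 -324.3  103.1] 65
[ 600.7 -378.5  102. ] 72
cradle [ 548.37079799 -241.96330091] -1.7659907358579745 res [ 0.2  0.1 -0.5 -0.1  0.4  0.2  0.6 -0.2 -0.4 -0.2]
-80 [0, 0, 0, 1, 1, -1, -2]
-72 [2, 5, 8, 4, 4, 4, 2]
-64 [35, 10, 11, 11, 10, 8, 7]
-56 [28, 32, 29, 29, 30, 29, 29]
-48 [8, 26, 10, 10, 10, 9, 4]
-40 [28, 29, 37, 33, 39, 29, 26]
-32 [29, 28, 28, 27, 29, 32, 28]
-24 [8, 8, 7, 6, 10, 6, 8]
-16 [8, 10, 3, 8, 7, 8, 7]
-8 [10, 8, 10, 7, 9, 9, 8]
0 [7, 7, 8, 5, 5, 6, 6]
8 [10, 6, 7, 8, 7, 8, 6]
16 [11, 7, 9, 7, 7, 8, 6]
24 [11, 8, 9, 7, 7, 5, 7]
32 [7, 7, 6, 10, 6, 7, 8]
40 [7, 6, 49, 10, 11, 11, 9]
48 [79, 74, 86, 14, 43, 10, 43]
56 [45, 82, 41, 71, 79, 76, 70]
64 [None, None, None, None, None, None, None]
72 [5, 9, 6, 8, 7, 8, 8]
80 [2, 1, -2, 0, 1, 2, 6]
shift [-0.5479, 0.6457, -0.0668] roll -24.2
```

```bash
python3 -m pendant '[{"xyz":[-0.06,0.02,-0.06],"roll":-10,"jaw":0},{"xyz":[-0.12,0.06,-0.06],"roll":-20,"jaw":0},{"xyz":[-0.16,0.11,-0.06],"roll":-22.4,"jaw":0.55},{"xyz":[-0.2,0.16,-0.06],"roll":-22.4,"jaw":0.55},{"xyz":[-0.24,0.21,-0.06],"roll":-22.4,"jaw":0.55},{"xyz":[-0.28,0.26,-0.06],"roll":-22.4,"jaw":0.55},{"xyz":[-0.32,0.31,-0.06],"roll":-22.4,"jaw":0.55},{"xyz":[-0.35,0.36,-0.06],"roll":-22.4,"jaw":0.55}]' 8
python3 - <<'E'
from h import *
s=env.state();print(s['ee_pos'],s['ee_rot'],s['gripper_width'],s['qpos'].round(1));go([615,-109,230],88.2)
E
```

```text
time_s: 1.1
ee_pos: [404.9, 81.5, 274.0]
ee_rot: [180.0, -0.0, 88.2]
force: [1.4, -0.1, 0.2]
gripper_width: 41.4
[404.86743394  81.49508643 273.97566672] [ 1.79975303e+02 -3.08835404e-02  8.82212315e+01] 41.395367565598995 [  9.8   1.3 102.3   0.   76.4 -78.5]
shift [-0.1839, 0.2159, 0.044] roll 0.0
```

```bash
python3 -m pendant '[{"xyz":[-0.035,0.041,0],"roll":0,"jaw":0.55},{"xyz":[-0.07,0.085,0.01],"roll":0,"jaw":0.55},{"xyz":[-0.11,0.13,0.02],"roll":0,"jaw":0.55},{"xyz":[-0.15,0.175,0.03],"roll":0,"jaw":0.55},{"xyz":[-0.184,0.216,0.044],"roll":0,"jaw":0.55},{"xyz":[-0.184,0.216,0.044],"roll":0,"jaw":0.55},{"xyz":[-0.184,0.216,0.044],"roll":0,"jaw":0.55},{"xyz":[-0.184,0.216,0.044],"roll":0,"jaw":0.55}]'
python3 - <<'E'
from h import *
im,d,K,D,T=grab('wrist');cv2.imwrite('pics/w1.png',im)
P=cloud(d,K,D,T)
from scipy.optimize import least_squares
for b in ([609.2,-108.9,101.5],[607.6,-163.3,101.5]):
    q=P[np.linalg.norm(P-b,axis=-1)<20];q=q[q[:,2]>100]
    if len(q)>20:print(len(q),least_squares(lambda c:np.linalg.norm(q-c,axis=1)-13,b,loss='soft_l1',f_scale=2).x.round(1))
print(env.state()['ee_pos'])
go([615,-109,88],88.2)
E
```

```text
time_s: 2.1
ee_pos: [614.2, -106.1, 230.8]
ee_rot: [180.0, -0.0, 88.3]
force: [-0.1, -0.4, -1.3]
gripper_width: 40.8
405 [ 611.6 -107.2  102.2]
418 [ 609.9 -161.4  102.1]
[ 614.24262651 -106.13409774  231.00237366]
shift [-0.0028, 0.0008, 0.143] roll 0.1
```

View pics/w1.png

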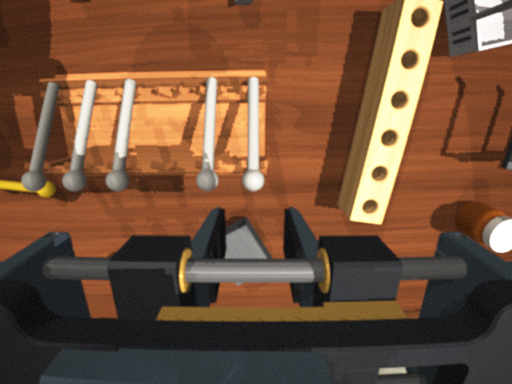

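```bash
python3 -m pendant '[{"xyz":[-0.0015,0.002,0.05],"roll":0,"jaw":0.55},{"xyz":[-0.0015,0.002,0.1],"roll":0,"jaw":0.55},{"xyz":[-0.0015,0.002,0.143],"roll":0,"jaw":0.55},{"xyz":[-0.0015,0.002,0.143],"roll":0,"jaw":0.55},{"xyz":[-0.0015,0.002,0.143],"roll":0,"jaw":0.8},{"xyz":[-0.0015,0.002,0.143],"roll":0,"jaw":0.8},{"xyz":[-0.0015,0.002,0.143],"roll":0,"jaw":0.8},{"xyz":[-0.0015,0.002,0.143],"roll":0,"jaw":0.8}]' 8
python3 - <<'E'
from h import *
s=env.state();print(s['ee_pos'],s['force'],s['gripper_width']);
E
```

```text
time_s: 3.15
ee_pos: [618.2, -108.2, 88.9]
ee_rot: [179.8, -0.0, 88.2]
force: [1.7, 2.6, 6.0]
gripper_width: 25.4
[ 618.20986367 -108.22887862   88.91876106] [1.68994616 2.61551693 6.02697466] 25.352825299685545
```

```bash
python3 -m pendant '[{"xyz":[0,0,-0.02],"roll":0,"jaw":0.8},{"xyz":[0,0,-0.04],"roll":0,"jaw":0.8},{"xyz":[0,0,-0.07],"roll":0,"jaw":0.8},{"xyz":[0,0,-0.1],"roll":0,"jaw":0.8},{"xyz":[0,0,-0.14],"roll":0,"jaw":0.8},{"xyz":[0,0,-0.17],"roll":0,"jaw":0.8},{"xyz":[0,0,-0.19],"roll":0,"jaw":0.8},{"xyz":[0,0,-0.19],"roll":0,"jaw":0.8}]' 8
python3 - <<'E'
from h import *
s=env.state();print(s['ee_pos'],s['force'],s['gripper_width'])
im,d,K,D,T=grab('wrist')
im2,d2,K2,D2,T2=grab('side');cv2.imwrite('pics/w2.png',np.hstack([cv2.resize(im,(480,360)),cv2.resize(im2[150:300,200:360],(320,360),interpolation=2)]))
E
```

```text
time_s: 4.15
ee_pos: [617.2, -109.2, 278.3]
ee_rot: [179.8, 0.1, 88.2]
force: [-0.3, -0.8, -2.7]
gripper_width: 25.6
[ 617.18875708 -109.19929628  278.31480358] [-0.33975074 -0.79895701 -2.72451814] 25.57522023560787
```

View pics/w2.png

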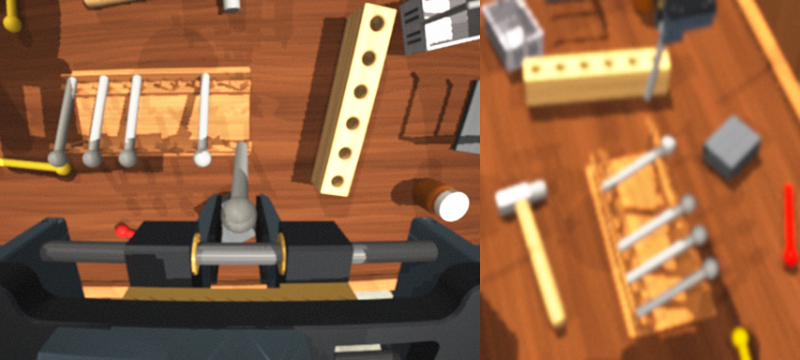

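```bash
cat >> h.py <<'E'
def punch():
    s=env.state();im,d,K,D,T=grab('wrist');P=cloud(d,K,D,T)
    Rt=R.from_euler('xyz',s['ee_rot'],degrees=True).as_matrix()
    q=((P-s['ee_pos'])@Rt).reshape(-1,3)
    m=(abs(q[:,0])<14)&(q[:,2]>8)&(q[:,2]<150)&(q[:,1]>-150)&(q[:,1]<40)&(P.reshape(-1,3)[:,2]>20)
    p=q[m]; 
    # grow: keep line inliers by RANSAC-ish cv2.fitLine
    for _ in range(4):
        l=cv2.fitLine(p.astype(np.float32),cv2.DIST_HUBER,0,.01,.01).ravel()
        v=l[:3]*np.sign(l[5-3+0] if False else l[2]);o=l[3:]
        r=np.linalg.norm(np.cross(q-o,v),axis=1);p=q[m&(r<10)]
    t=(p-o)@v;foot=o+v*np.percentile(t,98)
    print('n',len(p),'axis(tool)',v.round(3),'tilt',np.degrees(np.arccos(v[2])).round(1),'line at z0',(o-v*o[2]/v[2]).round(1),'foot tool',foot.round(1),'foot world',(Rt@foot+s['ee_pos']).round(1),'grip',round(s['gripper_width'],1),'F',s['force'].round(1))
E
python3 - <<'E'
from h import *
punch()
E
```

```text
n 782 axis(tool) [ 0.019 -0.166  0.986] tilt 9.6 line at z0 [  1.5 -14.6   0. ] foot tool [  3.8 -34.  115.5] foot world [ 582.1 -104.   160.3] grip 25.0 F [-0.  -0.2 -1.4]
```

```bash
python3 - <<'E'
from h import *
go([674,50,235],80)
E
```

```text
shift [0.1605, 0.053, 0.0403] roll 8.2
```

```bash
python3 -m pendant '[{"xyz":[0.03,0.01,0],"roll":2,"jaw":0.8},{"xyz":[0.06,0.02,0],"roll":4,"jaw":0.8},{"xyz":[0.09,0.03,0.01],"roll":6,"jaw":0.8},{"xyz":[0.12,0.04,0.02],"roll":8.2,"jaw":0.8},{"xyz":[0.145,0.05,0.03],"roll":8.2,"jaw":0.8},{"xyz":[0.16,0.053,0.04],"roll":8.2,"jaw":0.8},{"xyz":[0.16,0.053,0.04],"roll":8.2,"jaw":0.8},{"xyz":[0.16,0.053,0.04],"roll":8.2,"jaw":0.8}]' 4
python3 - <<'E'
from h import *
s=env.state();print(s['ee_pos'],s['ee_rot'])
punch()
im,d,K,D,T=grab('wrist');cv2.imwrite('pics/w3.png',im);P=cloud(d,K,D,T)
np.savez('w3.npz',P=P,im=im)
m=(P[...,2]>54)&(P[...,2]<70)&(abs(P[...,0]-548)<170)&(abs(P[...,1]-72)<60)
print(cv2.minAreaRect(P[m][:,:2].astype(np.float32)),m.sum())
E
```

```text
time_s: 5.3
ee_pos: [674.5, 48.7, 237.2]
ee_rot: [180.0, 0.0, 80.0]
force: [0.4, 0.9, -1.7]
gripper_width: 25.2
[674.54691932  48.71126816 237.22192436] [1.79992439e+02 3.74287104e-02 8.00077916e+01]
n 560 axis(tool) [-0.035 -0.018  0.999] tilt 2.2 line at z0 [  0.6 -13.3   0. ] foot tool [ -3.5 -15.5 118.6] foot world [658.7  47.9 118.6] grip 25.2 F [ 0.4  0.9 -1.7]
((579.596435546875, 68.52644348144531), (46.319942474365234, 220.83607482910156), 80.28050994873047) 5507
```

View pics/w3.png

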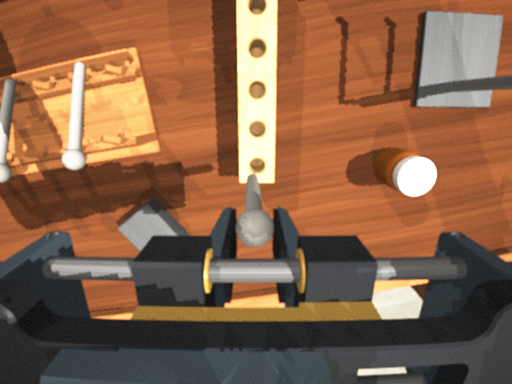

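```bash
cat >> h.py <<'E'
def ray(px,zp,K,D,T):
    p=cv2.undistortPoints(np.array(px,float).reshape(-1,1,2),K,D).reshape(-1,2)
    v=np.c_[p[:,0],-p[:,1],-np.ones(len(p))]@T[:3,:3].T
    return T[:3,3]+v*((zp-T[2,3])/v[:,2])[:,None]
def wells(im,K,D,T,roi=None):
    """dark blobs inside the pale stand, as world xy at z=62"""
    g=cv2.cvtColor(im,cv2.COLOR_BGR2HSV)
    v,u=np.mgrid[:im.shape[0],:im.shape[1]]
    P=ray(np.c_[u.ravel(),v.ravel()],62,K,D,T).reshape(*u.shape,3)
    L=P[...,:2]-[548,72];a=np.radians(-10);s=L@[np.cos(a),np.sin(a)];n=L@[-np.sin(a),np.cos(a)]
    m=(abs(n)<17)&(abs(s)<137)&(g[...,2]<150)
    k,l,st,c=cv2.connectedComponentsWithStats(m.astype(np.uint8))
    for i in range(1,k):
        w=P[l==i]
        if st[i,4]>15:print('hole px',c[i].round(0),'n',st[i,4],'xy',((w.min(0)+w.max(0))/2)[:2].round(1),'s,n',((s[l==i].min()+s[l==i].max())/2).round(1),((n[l==i].min()+n[l==i].max())/2).round(1))
E
python3 - <<'E'
from h import *
im,d,K,D,T=grab('wrist');wells(im,K,D,T)
z=np.load('top0.npz');wells(z['im'],z['K'],z['D'],z['T'])
E
```

```text
hole px [257.   5.] n 141 xy [478.8  86.6] s,n -70.7 2.5
hole px [257.  45.] n 107 xy [522.5  78.7] s,n -26.7 2.5
hole px [258.  84.] n 26 xy [567.1  71.8] s,n 18.5 3.2
hole px [257. 167.] n 35 xy [668.4  53.9] s,n 121.6 2.7
hole px [220. 157.] n 21 xy [665.6  50.7] s,n 119.2 -0.2
hole px [217. 170.] n 23 xy [620.9  58.6] s,n 73.6 -0.8
hole px [215. 184.] n 23 xy [573.3  68.1] s,n 25.3 0.3
hole px [212. 198.] n 24 xy [524.3  77.5] s,n -24.0 1.0
hole px [209. 212.] n 25 xy [477.6  83.6] s,n -71.4 -0.3
hole px [206. 227.] n 21 xy [431.2  94.4] s,n -118.9 1.5
```

```bash
python3 -m pendant '[{"xyz":[0.005,0,0],"roll":0,"jaw":0.8},{"xyz":[0.005,0,0.015],"roll":0,"jaw":0.8},{"xyz":[0.005,0,0.03],"roll":0,"jaw":0.8},{"xyz":[0.005,0,0.045],"roll":0,"jaw":0.8},{"xyz":[0.005,0,0.052],"roll":0,"jaw":0.8},{"xyz":[0.005,0,0.06],"roll":0,"jaw":0.8},{"xyz":[0.005,0,0.068],"roll":0,"jaw":0.8},{"xyz":[0.005,0,0.068],"roll":0,"jaw":0.8}]' 4
python3 - <<'E'
from h import *
punch()
E
```

```text
time_s: 6.45
ee_pos: [675.3, 54.5, 168.2]
ee_rot: [-179.9, 0.0, 80.0]
force: [-0.3, 0.3, -1.8]
gripper_width: 25.1
n 1994 axis(tool) [0.019 1.    0.   ] tilt 90.0 line at z0 [  -4821.  -251665.2       0. ] foot tool [  8.8   5.8 105.7] foot world [682.4  62.1  62.5] grip 25.1 F [-0.3  0.3 -1.8]
```

```bash
python3 -m pendant '[{"xyz":[0,0,0.01],"roll":0,"jaw":0.8},{"xyz":[0,0,0.02],"roll":0,"jaw":0.8},{"xyz":[0,0,0.03],"roll":0,"jaw":0.8},{"xyz":[0,0,0.033],"roll":0,"jaw":0.8},{"xyz":[0,0,0.033],"roll":0,"jaw":0.8},{"xyz":[0,0,0.033],"roll":0,"jaw":0.55},{"xyz":[0,0,0.033],"roll":0,"jaw":0.55},{"xyz":[0,0,0.033],"roll":0,"jaw":0.55}]' 4
python3 -m pendant '[{"xyz":[0,0,-0.02],"roll":0,"jaw":0.55},{"xyz":[0,0,-0.06],"roll":0,"jaw":0.55},{"xyz":[0,0,-0.1],"roll":0,"jaw":0.55},{"xyz":[0,0,-0.12],"roll":0,"jaw":0.55},{"xyz":[0,0,-0.12],"roll":0,"jaw":0.55},{"xyz":[0,0,-0.12],"roll":0,"jaw":0.55},{"xyz":[0,0,-0.12],"roll":0,"jaw":0.55},{"xyz":[0,0,-0.12],"roll":0,"jaw":0.55}]'
python3 - <<'E'
from h import *
im,d,K,D,T=grab('wrist');im2,d2,K2,D2,T2=grab('side');cv2.imwrite('pics/w4.png',np.hstack([cv2.resize(im,(480,360)),cv2.resize(im2[130:280,200:360],(320,360),interpolation=2)]))
P=cloud(d2,K2,D2,T2);q=P[(abs(P[...,0]-668)<35)&(abs(P[...,1]-52)<35)&(P[...,2]>75)&(P[...,2]<175)]
if len(q): print(len(q),q.min(0),q.max(0),np.percentile(q[:,2],90))
p=(np.array([611,-162,280.]),88.2)
go(p[0],p[1])
go([610,-162,88],88.2)
E
```

```text
time_s: 7.5
ee_pos: [675.5, 54.5, 135.9]
ee_rot: [-180.0, -0.0, 80.0]
force: [-0.5, -0.6, 0.5]
gripper_width: 40.7
time_s: 8.5
ee_pos: [675.2, 54.5, 254.9]
ee_rot: [-179.9, 0.0, 80.0]
force: [0.8, 0.3, -1.0]
gripper_width: 41.0
76 [658.05059209  35.54497321  76.28177215] [682.25591615  58.135052   161.38639409] 157.72441239830317
shift [-0.2244, -0.026, -0.0247] roll -8.2
shift [-0.2245, -0.027, 0.1673] roll -8.2
```

View pics/w4.png

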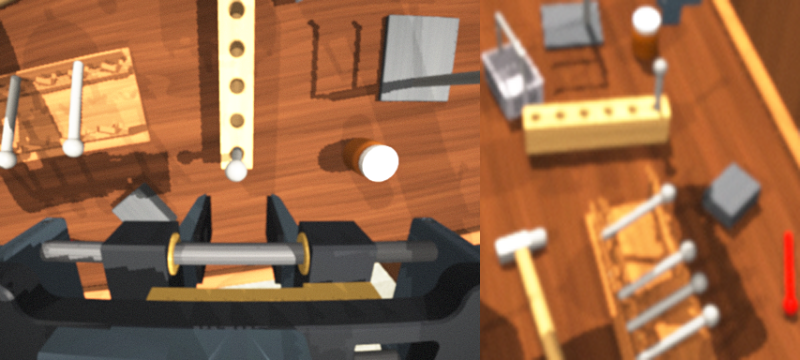

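```bash
python3 -m pendant '[{"xyz":[-0.045,-0.004,0],"roll":-2,"jaw":0.55},{"xyz":[-0.09,-0.008,0.01],"roll":-4,"jaw":0.55},{"xyz":[-0.135,-0.013,0.03],"roll":-6,"jaw":0.55},{"xyz":[-0.18,-0.018,0.05],"roll":-8.2,"jaw":0.55},{"xyz":[-0.224,-0.0215,0.08],"roll":-8.2,"jaw":0.55},{"xyz":[-0.224,-0.0215,0.08],"roll":-8.2,"jaw":0.55},{"xyz":[-0.224,-0.0215,0.08],"roll":-8.2,"jaw":0.55},{"xyz":[-0.224,-0.0215,0.08],"roll":-8.2,"jaw":0.55}]' 5
python3 - <<'E'
from h import *
go([615,-162.5,88],88.2)
E
```

```text
time_s: 9.6
ee_pos: [616.6, -161.4, 177.0]
ee_rot: [179.9, 0.0, 88.3]
force: [-0.5, 0.2, 0.4]
gripper_width: 40.8
shift [-0.0012, -0.0016, 0.089] roll 0.1
```

```bash
python3 -m pendant '[{"xyz":[-0.001,-0.001,0.04],"roll":0,"jaw":0.55},{"xyz":[-0.001,-0.001,0.07],"roll":0,"jaw":0.55},{"xyz":[-0.001,-0.001,0.089],"roll":0,"jaw":0.55},{"xyz":[-0.001,-0.001,0.089],"roll":0,"jaw":0.55},{"xyz":[-0.001,-0.001,0.089],"roll":0,"jaw":0.8},{"xyz":[-0.001,-0.001,0.089],"roll":0,"jaw":0.8},{"xyz":[-0.001,-0.001,0.089],"roll":0,"jaw":0.8},{"xyz":[-0.001,-0.001,0.089],"roll":0,"jaw":0.8}]' 5
python3 -m pendant '[{"xyz":[0,0,-0.02],"roll":0,"jaw":0.8},{"xyz":[0,0,-0.04],"roll":0,"jaw":0.8},{"xyz":[0,0,-0.07],"roll":0,"jaw":0.8},{"xyz":[0,0,-0.1],"roll":0,"jaw":0.8},{"xyz":[0,0,-0.13],"roll":0,"jaw":0.8},{"xyz":[0,0,-0.16],"roll":0,"jaw":0.8},{"xyz":[0,0,-0.18],"roll":0,"jaw":0.8},{"xyz":[0,0,-0.18],"roll":0,"jaw":0.8}]' 5
python3 - <<'E'
from h import *
punch()
go([628,62,240],80)
E
```

```text
time_s: 10.6
ee_pos: [615.8, -162.3, 88.3]
ee_rot: [179.8, -0.1, 88.2]
force: [0.4, 4.6, 3.9]
gripper_width: 25.0
time_s: 11.6
ee_pos: [615.0, -164.2, 268.4]
ee_rot: [179.8, 0.1, 88.2]
force: [-0.6, 0.6, -2.8]
gripper_width: 25.6
n 718 axis(tool) [ 0.022 -0.126  0.992] tilt 7.4 line at z0 [  1.7 -13.9   0. ] foot tool [  4.2 -28.7 115.6] foot world [ 586.8 -159.3  152.7] grip 25.6 F [-0.6  0.6 -2.8]
shift [0.2262, 0.0066, 0.0268] roll 8.2
```

```bash
python3 -m pendant '[{"xyz":[0.04,0.001,0],"roll":2,"jaw":0.8},{"xyz":[0.08,0.002,0],"roll":4,"jaw":0.8},{"xyz":[0.12,0.003,0.01],"roll":6,"jaw":0.8},{"xyz":[0.16,0.004,0.02],"roll":8.2,"jaw":0.8},{"xyz":[0.2,0.005,0.027],"roll":8.2,"jaw":0.8},{"xyz":[0.226,0.0065,0.027],"roll":8.2,"jaw":0.8},{"xyz":[0.226,0.0065,0.027],"roll":8.2,"jaw":0.8},{"xyz":[0.226,0.0065,0.027],"roll":8.2,"jaw":0.8}]' 4
python3 - <<'E'
from h import *
punch()
im,d,K,D,T=grab('wrist');wells(im,K,D,T)
E
```

```text
time_s: 12.65
ee_pos: [627.6, 61.5, 238.8]
ee_rot: [-179.9, 0.1, 80.0]
force: [0.1, -0.4, -1.7]
gripper_width: 25.3
n 605 axis(tool) [-0.032 -0.044  0.998] tilt 3.2 line at z0 [ -0.4 -13.1   0. ] foot tool [ -4.3 -18.5 119.5] foot world [608.5  60.3 119.4] grip 25.3 F [ 0.1 -0.4 -1.7]
hole px [253.   6.] n 182 xy [430.9  95.1] s,n -119.2 2.5
hole px [253.  47.] n 147 xy [475.6  86.7] s,n -73.1 2.4
hole px [253.  88.] n 82 xy [522.7  79. ] s,n -25.2 2.9
hole px [256. 131.] n 56 xy [573.2  70.4] s,n 24.7 2.9
hole px [252. 189.] n 596 xy [647.9  55.1] s,n 100.0 1.3
```

```bash
python3 -m pendant '[{"xyz":[0.003,0.0025,0.01],"roll":0,"jaw":0.8},{"xyz":[0.003,0.0025,0.03],"roll":0,"jaw":0.8},{"xyz":[0.003,0.0025,0.047],"roll":0,"jaw":0.8},{"xyz":[0.003,0.0025,0.058],"roll":0,"jaw":0.8},{"xyz":[0.003,0.0025,0.07],"roll":0,"jaw":0.8},{"xyz":[0.003,0.0025,0.085],"roll":0,"jaw":0.8},{"xyz":[0.003,0.0025,0.1],"roll":0,"jaw":0.8},{"xyz":[0.003,0.0025,0.103],"roll":0,"jaw":0.8}]' 4
python3 - <<'E'
from h import *
im,d,K,D,T=grab('wrist');cv2.imwrite('pics/w5.png',im[120:280,150:360])
P=cloud(d,K,D,T);q=P[(np.linalg.norm(P-np.array([620,61,150]),axis=-1)<30)&(P[...,2]>135)]
print(len(q),np.percentile(q[:,2],[50,90,97]),env.state()['ee_pos'],env.state()['force'])
E
```

```text
time_s: 13.75
ee_pos: [632.4, 64.8, 137.9]
ee_rot: [179.8, -0.1, 80.0]
force: [1.3, -0.1, 4.8]
gripper_width: 24.7
1860 [158.73562021 173.17720447 176.20258263] [632.25256464  64.82022235 137.7741724 ] [ 0.22825232 -0.93354322  3.72865687]
```

```bash
python3 -m pendant '[{"xyz":[0,0,0],"roll":0,"jaw":0.55},{"xyz":[0,0,0],"roll":0,"jaw":0.55},{"xyz":[0,0,-0.02],"roll":0,"jaw":0.55},{"xyz":[0,0,-0.06],"roll":0,"jaw":0.55},{"xyz":[0,0,-0.1],"roll":0,"jaw":0.55},{"xyz":[0,0,-0.11],"roll":0,"jaw":0.55},{"xyz":[0,0,-0.11],"roll":0,"jaw":0.55},{"xyz":[0,0,-0.11],"roll":0,"jaw":0.55}]' 4
cat >> h.py <<'E'
def stand():
    im,d,K,D,T=grab('side');P=cloud(d,K,D,T)
    a=np.radians(-10);L=P[...,:2]-[548,72];s=L@[np.cos(a),np.sin(a)];n=L@[-np.sin(a),np.cos(a)]
    for t in(-120,-72,-24,24,72,120):
        q=P[(abs(s-t)<22)&(abs(n)<30)&(P[...,2]>75)&(P[...,2]<230)]
        print(t,len(q),q.min(0).round(0) if len(q) else'',q.max(0).round(0) if len(q) else'')
E
python3 - <<'E'
from h import *
stand()
go([612,-269,175],88.2)
E
```

```text
time_s: 14.8
ee_pos: [630.1, 64.8, 244.8]
ee_rot: [-179.8, 0.0, 80.0]
force: [-0.3, 0.6, -0.4]
gripper_width: 41.2
-120 0  
-72 0  
-24 0  
24 0  
72 22 [626.  50.  76.] [641.  58. 110.]
120 135 [644.  32.  75.] [687.  61. 180.]
shift [-0.3319, 0.0399, 0.0699] roll -8.2
```

```bash
python3 -m pendant '[{"xyz":[-0.055,0.006,0],"roll":-2,"jaw":0.55},{"xyz":[-0.11,0.012,0.0],"roll":-4,"jaw":0.55},{"xyz":[-0.165,0.02,0.02],"roll":-6,"jaw":0.55},{"xyz":[-0.22,0.026,0.04],"roll":-8.2,"jaw":0.55},{"xyz":[-0.275,0.033,0.06],"roll":-8.2,"jaw":0.55},{"xyz":[-0.332,0.04,0.07],"roll":-8.2,"jaw":0.55},{"xyz":[-0.332,0.04,0.07],"roll":-8.2,"jaw":0.55},{"xyz":[-0.332,0.04,0.07],"roll":-8.2,"jaw":0.55}]' 5
python3 - <<'E'
from h import *
stand()
go([612,-269,88],88.2)
E
```

```text
time_s: 15.85
ee_pos: [612.6, -268.5, 175.8]
ee_rot: [-179.9, -0.1, 88.2]
force: [0.2, 0.9, -0.4]
gripper_width: 40.9
-120 0  
-72 0  
-24 0  
24 0  
72 21 [627.  49.  76.] [640.  60. 108.]
120 112 [644.  30.  76.] [685.  61. 170.]
shift [-0.0011, -0.0009, 0.0885] roll 0.1
```

```bash
python3 - <<'E'
from h import *
a=grab('side')[0];b=grab('top')[0]
cv2.imwrite('pics/s2.png',np.hstack([cv2.resize(a[120:220,200:330],(520,400),interpolation=2),cv2.resize(b[140:240,190:250],(240,400),interpolation=2)]))
E
```

```text
(no output)
```

View pics/s2.png

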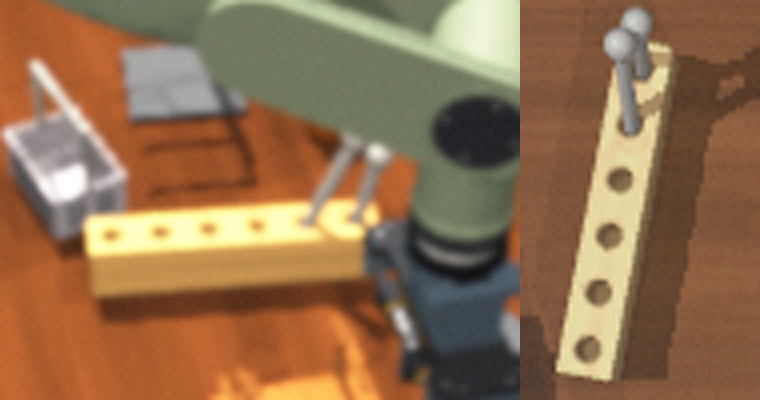

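```bash
cat >> h.py <<'E'
def balls(lo=130,hi=230,cam='top'):
    from scipy.optimize import least_squares
    im,d,K,D,T=grab(cam);P=cloud(d,K,D,T);L=P[...,:2]-[548,72]
    a=np.radians(-10);s=L@[np.cos(a),np.sin(a)];n=L@[-np.sin(a),np.cos(a)]
    m=(abs(s)<220)&(abs(n)<60)&(P[...,2]>lo)&(P[...,2]<hi)
    k,l,st,c=cv2.connectedComponentsWithStats(m.astype(np.uint8))
    for i in range(1,k):
        if st[i,4]>8:
            q=P[l==i];f=least_squares(lambda x:np.linalg.norm(q-x,axis=1)-13,q.mean(0)-[0,0,9],loss='soft_l1',f_scale=2).x
            e=f[:2]-[548,72]
            print('ball',f.round(1),'s',(e@[np.cos(a),np.sin(a)]).round(1),'n',(e@[-np.sin(a),np.cos(a)]).round(1),'npx',st[i,4],'rms',np.std(np.linalg.norm(q-f,axis=1)).round(1))
E
python3 - <<'E'
from h import *
balls(135)
balls(125)
balls(100,130)
E
```

```text
ball [667.9  52.  160.5] s 121.5 n 1.1 npx 116 rms 5.5
ball [667.2  52.5 160.2] s 120.8 n 1.5 npx 125 rms 7.0
ball [682.2  50.6 111.7] s 135.8 n 2.2 npx 11 rms 2.9
ball [647.6  58.4 112.1] s 100.5 n 3.9 npx 24 rms 2.9
```

```bash
python3 - <<'E'
from h import *
from scipy.optimize import least_squares
im,d,K,D,T=grab('top');P=cloud(d,K,D,T)
q=P[(abs(P[...,0]-665)<60)&(abs(P[...,1]-55)<45)&(P[...,2]>130)]
i1=np.zeros((384,512),bool)
print('px ball guess', P[150,215],P[145,219],len(q))
f=least_squares(lambda c:np.minimum(abs(np.linalg.norm(q-c[:3],axis=1)-13),abs(np.linalg.norm(q-c[3:],axis=1)-13)),np.r_[P[150,215]-[0,0,13],P[145,219]-[0,0,13]],loss='soft_l1',f_scale=2)
print(f.x.round(1),np.median(abs(f.fun)))
E
```

```text
px ball guess [662.69284929  53.37145415 177.94865867] [682.5631161   43.06985079 161.43802446] 122
[661.4  56.6 162.  684.   46.3 146.4] 1.4870208915877683
```

```bash
python3 -m pendant '[{"xyz":[0,0,-0.05],"roll":0,"jaw":0.45},{"xyz":[0.05,0.006,-0.05],"roll":2,"jaw":0.45},{"xyz":[0.1,0.012,-0.05],"roll":4,"jaw":0.45},{"xyz":[0.155,0.02,-0.05],"roll":6,"jaw":0.45},{"xyz":[0.21,0.028,-0.05],"roll":8.2,"jaw":0.45},{"xyz":[0.265,0.034,-0.05],"roll":8.2,"jaw":0.45},{"xyz":[0.31,0.03,-0.05],"roll":8.2,"jaw":0.45},{"xyz":[0.325,0.028,-0.05],"roll":8.2,"jaw":0.45}]' 5
python3 - <<'E'
from h import *
from scipy.optimize import least_squares
im,d,K,D,T=grab('wrist');P=cloud(d,K,D,T);cv2.imwrite('pics/w6.png',im)
q=P[(abs(P[...,0]-665)<60)&(abs(P[...,1]-55)<35)&(P[...,2]>130)&(P[...,2]<182)]
f=least_squares(lambda c:np.minimum(abs(np.linalg.norm(q-c[:3],axis=1)-13),abs(np.linalg.norm(q-c[3:],axis=1)-13)),[661.4,56.6,162,684,46.3,146.4],loss='soft_l1',f_scale=2)
print(f.x.round(1),np.median(abs(f.fun)),len(q))
go([651.2,58.4,149.5],80)
E
```

```text
time_s: 17.2
ee_pos: [650.6, 57.9, 227.1]
ee_rot: [180.0, -0.0, 80.2]
force: [0.2, -1.6, 0.1]
gripper_width: 50.2
[661.4  58.2 162.5 684.4  47.4 146.4] 1.0760283347746782 1125
shift [0.0001, 0.0007, 0.0776] roll 0.2
```

View pics/w6.png

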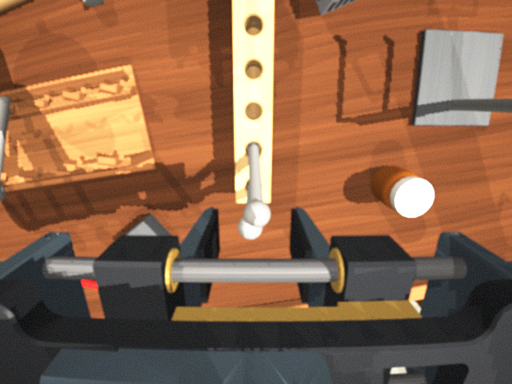

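```bash
python3 -m pendant '[{"xyz":[0.001,0,0.03],"roll":0.2,"jaw":0.45},{"xyz":[0.001,0,0.055],"roll":0.2,"jaw":0.45},{"xyz":[0.001,0,0.0776],"roll":0.2,"jaw":0.45},{"xyz":[0.001,0,0.0776],"roll":0.2,"jaw":0.45},{"xyz":[0.001,0,0.0776],"roll":0.2,"jaw":0.8},{"xyz":[0.001,0,0.0776],"roll":0.2,"jaw":0.8},{"xyz":[0.001,0,0.0776],"roll":0.2,"jaw":0.8},{"xyz":[0.001,0,0.0776],"roll":0.2,"jaw":0.8}]' 6
python3 -m pendant '[{"xyz":[0,-0.008,-0.005],"roll":0,"jaw":0.8},{"xyz":[0,-0.016,-0.007],"roll":0,"jaw":0.8},{"xyz":[0,-0.024,-0.009],"roll":0,"jaw":0.8},{"xyz":[0,-0.032,-0.01],"roll":0,"jaw":0.8},{"xyz":[0,-0.04,-0.01],"roll":0,"jaw":0.8},{"xyz":[-0.001,-0.042,-0.01],"roll":0,"jaw":0.8},{"xyz":[-0.001,-0.042,-0.01],"roll":0,"jaw":0.8},{"xyz":[-0.001,-0.042,-0.01],"roll":0,"jaw":0.8}]' 6
python3 - <<'E'
from h import *
from scipy.optimize import least_squares
s=env.state();print(s['ee_pos'],s['force'])
im,d,K,D,T=grab('wrist');P=cloud(d,K,D,T)
q=P[(abs(P[...,0]-650)<60)&(abs(P[...,1]-55)<25)&(P[...,2]>140)&(P[...,2]<190)]
f=least_squares(lambda c:np.minimum(abs(np.linalg.norm(q-c[:3],axis=1)-13),abs(np.linalg.norm(q-c[3:],axis=1)-13)),[620,61,168,684,46.3,146.4],loss='soft_l1',f_scale=2)
print(f.x.round(1),np.median(abs(f.fun)),len(q))
E
```

```text
time_s: 18.25
ee_pos: [651.8, 55.9, 150.2]
ee_rot: [179.9, -0.0, 79.8]
force: [0.9, -0.9, 2.4]
gripper_width: 25.3
time_s: 19.25
ee_pos: [609.9, 62.3, 159.3]
ee_rot: [180.0, -0.0, 79.8]
force: [0.1, 0.2, -1.5]
gripper_width: 25.3
[609.92097866  62.2764026  159.26162807] [ 0.14837575  0.20272079 -1.46195612]
[608.2  62.5 169.3 684.7  47.3 146.4] 2.7589660449267184 1832
```

```bash
python3 -m pendant '[{"xyz":[0,0,0.006],"roll":0,"jaw":0.8},{"xyz":[0,0,0.012],"roll":0,"jaw":0.8},{"xyz":[0,0,0.018],"roll":0,"jaw":0.8},{"xyz":[0,0,0.023],"roll":0,"jaw":0.8},{"xyz":[0,0,0.026],"roll":0,"jaw":0.8},{"xyz":[0,0,0.026],"roll":0,"jaw":0.8},{"xyz":[0,0,0.026],"roll":0,"jaw":0.8},{"xyz":[0,0,0.026],"roll":0,"jaw":0.8}]' 4
python3 -m pendant '[{"xyz":[0,0,0],"roll":0,"jaw":0.55},{"xyz":[0,0,0],"roll":0,"jaw":0.55},{"xyz":[0,0,0],"roll":0,"jaw":0.55},{"xyz":[0,0,0],"roll":0,"jaw":0.5},{"xyz":[0,0,0],"roll":0,"jaw":0.5},{"xyz":[0,0,-0.04],"roll":0,"jaw":0.5},{"xyz":[0,0,-0.08],"roll":0,"jaw":0.5},{"xyz":[0,0,-0.11],"roll":0,"jaw":0.5}]' 4
python3 - <<'E'
from h import *
im,d,K,D,T=grab('wrist');P=cloud(d,K,D,T);cv2.imwrite('pics/w7.png',im[100:300,150:360])
balls(132,180,'wrist')
go([611,-268.5,175],88.2)
E
```

```text
time_s: 20.3
ee_pos: [609.9, 62.4, 133.8]
ee_rot: [180.0, -0.0, 79.8]
force: [0.5, 0.4, 2.4]
gripper_width: 25.3
time_s: 21.3
ee_pos: [610.0, 62.4, 245.3]
ee_rot: [179.9, -0.0, 79.8]
force: [0.3, 1.5, -1.0]
gripper_width: 45.5
ball [615.   61.4 147.7] s 67.8 n 1.2 npx 447 rms 0.5
ball [684.5  47.4 146.3] s 138.7 n -0.6 npx 407 rms 0.7
shift [-0.3259, 0.0579, 0.0723] roll -8.4
```

```bash
python3 -m pendant '[{"xyz":[-0.055,0.006,0],"roll":-2,"jaw":0.55},{"xyz":[-0.11,0.015,0.0],"roll":-4,"jaw":0.55},{"xyz":[-0.165,0.025,0.02],"roll":-6,"jaw":0.55},{"xyz":[-0.22,0.037,0.04],"roll":-8.2,"jaw":0.55},{"xyz":[-0.275,0.05,0.06],"roll":-8.4,"jaw":0.55},{"xyz":[-0.326,0.058,0.07],"roll":-8.4,"jaw":0.55},{"xyz":[-0.326,0.058,0.07],"roll":-8.4,"jaw":0.55},{"xyz":[-0.326,0.058,0.07],"roll":-8.4,"jaw":0.55}]' 5
python3 - <<'E'
from h import *
go([612,-269,88],88.2)
E
```

```text
time_s: 22.4
ee_pos: [608.7, -268.2, 172.2]
ee_rot: [-179.9, -0.1, 88.2]
force: [-0.1, 0.5, -0.2]
gripper_width: 40.9
shift [-0.0007, 0.0033, 0.0842] roll 0.0
```

```bash
python3 -m pendant '[{"xyz":[-0.001,0.003,0.04],"roll":0,"jaw":0.55},{"xyz":[-0.001,0.003,0.065],"roll":0,"jaw":0.55},{"xyz":[-0.001,0.003,0.084],"roll":0,"jaw":0.55},{"xyz":[-0.001,0.003,0.084],"roll":0,"jaw":0.55},{"xyz":[-0.001,0.003,0.084],"roll":0,"jaw":0.8},{"xyz":[-0.001,0.003,0.084],"roll":0,"jaw":0.8},{"xyz":[-0.001,0.003,0.084],"roll":0,"jaw":0.8},{"xyz":[-0.001,0.003,0.084],"roll":0,"jaw":0.8}]' 5
python3 -m pendant '[{"xyz":[0,0,-0.02],"roll":0,"jaw":0.8},{"xyz":[0,0,-0.04],"roll":0,"jaw":0.8},{"xyz":[0,0,-0.07],"roll":0,"jaw":0.8},{"xyz":[0,0,-0.1],"roll":0,"jaw":0.8},{"xyz":[0,0,-0.13],"roll":0,"jaw":0.8},{"xyz":[0,0,-0.16],"roll":0,"jaw":0.8},{"xyz":[0,0,-0.18],"roll":0,"jaw":0.8},{"xyz":[0,0,-0.18],"roll":0,"jaw":0.8}]' 4
python3 - <<'E'
from h import *
punch()
go([580.8,71,240],80)
E
```

```text
time_s: 23.4
ee_pos: [612.9, -270.0, 90.5]
ee_rot: [179.9, 0.0, 88.2]
force: [1.6, 1.2, 4.5]
gripper_width: 25.2
time_s: 24.4
ee_pos: [612.4, -270.2, 270.4]
ee_rot: [179.9, 0.1, 88.2]
force: [0.0, -0.3, -2.4]
gripper_width: 25.3
n 683 axis(tool) [-0.01  -0.094  0.995] tilt 5.4 line at z0 [  0.4 -13.8   0. ] foot tool [ -0.8 -25.  118.3] foot world [ 587.7 -270.3  152.1] grip 25.3 F [ 0.  -0.3 -2.4]
shift [0.3398, -0.0416, 0.0288] roll 8.2
```

```bash
python3 -m pendant '[{"xyz":[0.05,-0.006,0],"roll":2,"jaw":0.8},{"xyz":[0.1,-0.012,0],"roll":4,"jaw":0.8},{"xyz":[0.155,-0.019,0.01],"roll":6,"jaw":0.8},{"xyz":[0.21,-0.026,0.02],"roll":8.2,"jaw":0.8},{"xyz":[0.26,-0.032,0.029],"roll":8.2,"jaw":0.8},{"xyz":[0.31,-0.038,0.029],"roll":8.2,"jaw":0.8},{"xyz":[0.34,-0.0415,0.029],"roll":8.2,"jaw":0.8},{"xyz":[0.34,-0.0415,0.029],"roll":8.2,"jaw":0.8}]' 4
python3 -m pendant '[{"xyz":[0,0,0.01],"roll":0,"jaw":0.8},{"xyz":[0,0,0.01],"roll":0,"jaw":0.8},{"xyz":[0,0,0.01],"roll":0,"jaw":0.8},{"xyz":[0,0,0.01],"roll":0,"jaw":0.8},{"xyz":[0,0,0.01],"roll":0,"jaw":0.8},{"xyz":[0,0,0.01],"roll":0,"jaw":0.8},{"xyz":[0,0,0.01],"roll":0,"jaw":0.8},{"xyz":[0,0,0.01],"roll":0,"jaw":0.8}]' 4
python3 - <<'E'
from h import *
punch();print(env.state()['ee_pos'])
im,d,K,D,T=grab('wrist');wells(im,K,D,T)
E
```

```text
time_s: 25.45
ee_pos: [579.9, 73.1, 238.5]
ee_rot: [-179.8, 0.0, 80.2]
force: [1.0, -0.1, -1.1]
gripper_width: 25.3
time_s: 26.45
ee_pos: [581.2, 71.3, 230.4]
ee_rot: [180.0, -0.0, 80.0]
force: [-0.9, -0.3, -1.1]
gripper_width: 25.3
n 550 axis(tool) [-0.077 -0.039  0.996] tilt 4.9 line at z0 [ -1.7 -13.1   0. ] foot tool [-11.  -17.8 119.8] foot world [561.8  63.6 110.6] grip 25.3 F [-0.9 -0.3 -1.1]
[581.12971527  71.26428308 230.3494639 ]
hole px [252.  45.] n 198 xy [429.3  95.3] s,n -120.4 2.6
hole px [252.  88.] n 131 xy [476.4  86.7] s,n -73.3 1.9
hole px [252. 130.] n 111 xy [525.1  78.4] s,n -23.5 2.4
hole px [250. 205.] n 1282 xy [623.1  57.1] s,n 75.4 -0.1
```

```bash
sed -i 's/abs(q\[:,0\])<14/abs(q[:,0])<22/' h.py; python3 - <<'E'
from h import *
for i in range(3):punch()
im,d,K,D,T=grab('wrist');s=env.state();P=cloud(d,K,D,T)
Rt=R.from_euler('xyz',s['ee_rot'],degrees=True).as_matrix();q=(P-s['ee_pos'])@Rt
for z in range(20,140,12):
    m=(abs(q[...,2]-z)<6)&(abs(q[...,0])<25)&(q[...,1]>-40)&(q[...,1]<20)
    w=q[m];print(z,len(w),np.percentile(w[:,0],[3,50,97]).round(1) if len(w) else '',np.percentile(w[:,1],[5,50]).round(1) if len(w) else '')
E
```

```text
n 561 axis(tool) [-0.087 -0.028  0.996] tilt 5.3 line at z0 [ -1.4 -12.9   0. ] foot tool [-12.1 -16.4 122.3] foot world [562.9  62.2 108. ] grip 25.4 F [ 1.2  0.8 -1.9]
n 528 axis(tool) [-0.085 -0.006  0.996] tilt 4.9 line at z0 [ -1.3 -13.    0. ] foot tool [-11.7 -13.8 122.3] foot world [565.5  62.1 108. ] grip 25.2 F [-1.3 -0.2 -2. ]
n 508 axis(tool) [-0.085  0.005  0.996] tilt 4.9 line at z0 [ -1.2 -13.    0. ] foot tool [-11.7 -12.3 122.3] foot world [567.   61.9 108. ] grip 25.4 F [ 1.1  0.2 -1. ]
20 85 [-8.6 -3.2  3.1] [-13.8 -13. ]
32 79 [-9.9 -4.1  2.5] [-13.9 -12.9]
44 70 [-10.4  -5.1   1.7] [-13.8 -13.1]
56 58 [-11.9  -6.5   0.2] [-13.8 -12.9]
68 50 [-12.4  -7.5  -0.5] [-13.9 -12.9]
80 46 [-14.1  -8.9  -2.1] [-13.7 -12.9]
92 38 [-14.7 -10.3  -3.2] [-13.8 -12.8]
104 35 [-15.4  -9.8  -3.4] [-13.8 -13. ]
116 31 [-17.2 -12.4  -4.6] [-13.7 -12.8]
128 11 [-17.1 -11.6  -6.2] [-13.7 -13.1]
```

```bash
python3 -m pendant '[{"xyz":[0.0075,-0.002,0.0],"roll":0,"jaw":0.8},{"xyz":[0.0075,-0.002,0.02],"roll":0,"jaw":0.8},{"xyz":[0.0075,-0.002,0.035],"roll":0,"jaw":0.8},{"xyz":[0.0075,-0.002,0.045],"roll":0,"jaw":0.8},{"xyz":[0.0075,-0.002,0.055],"roll":0,"jaw":0.8},{"xyz":[0.0075,-0.002,0.065],"roll":0,"jaw":0.8},{"xyz":[0.0075,-0.002,0.08],"roll":0,"jaw":0.8},{"xyz":[0.0075,-0.002,0.08],"roll":0,"jaw":0.8}]' 4
python3 - <<'E'
from h import *
print(env.state()['ee_pos'],env.state()['force'],env.state()['gripper_width'])
balls(130,190,'wrist')
E
```

```text
time_s: 27.75
ee_pos: [579.5, 78.9, 148.8]
ee_rot: [-179.8, 0.0, 80.0]
force: [0.4, 0.1, -1.4]
gripper_width: 25.3
[579.52606636  78.85810078 148.75946646] [ 0.42715121  0.07754648 -1.38064106] 25.343959098835462
ball [565.6  81.6 172.3] s 15.6 n 12.5 npx 2493 rms 8.3
ball [614.9  61.2 147.7] s 67.8 n 1.0 npx 200 rms 0.4
```

```bash
python3 -m pendant '[{"xyz":[-0.001,0,0.005],"roll":0,"jaw":0.8},{"xyz":[-0.002,0,0.01],"roll":0,"jaw":0.8},{"xyz":[-0.003,0,0.014],"roll":0,"jaw":0.8},{"xyz":[-0.003,0,0.014],"roll":0,"jaw":0.8},{"xyz":[-0.003,0,0.014],"roll":0,"jaw":0.55},{"xyz":[-0.003,0,0.014],"roll":0,"jaw":0.55},{"xyz":[-0.003,0,0.014],"roll":0,"jaw":0.55},{"xyz":[-0.003,0,0.014],"roll":0,"jaw":0.55}]' 4
python3 -m pendant '[{"xyz":[0,0,0],"roll":0,"jaw":0.5},{"xyz":[0,0,-0.02],"roll":0,"jaw":0.5},{"xyz":[0,0,-0.06],"roll":0,"jaw":0.5},{"xyz":[0,0,-0.1],"roll":0,"jaw":0.5},{"xyz":[0,0,-0.12],"roll":0,"jaw":0.5},{"xyz":[0,0,-0.12],"roll":0,"jaw":0.5},{"xyz":[0,0,-0.12],"roll":0,"jaw":0.5},{"xyz":[0,0,-0.12],"roll":0,"jaw":0.5}]' 4
python3 - <<'E'
from h import *
balls(132,190,'wrist')
go([608.5,-323,175],88.2)
E
```

```text
time_s: 28.8
ee_pos: [579.9, 76.0, 136.2]
ee_rot: [-180.0, 0.0, 80.0]
force: [-0.7, -0.3, 0.6]
gripper_width: 41.1
time_s: 29.8
ee_pos: [579.3, 76.0, 254.8]
ee_rot: [-179.8, 0.0, 80.0]
force: [0.3, 0.7, -0.6]
gripper_width: 45.7
ball [424.8 150.1 122.1] s -134.9 n 55.5 npx 105 rms 0.9
ball [574.8  85.  147.1] s 24.2 n 17.5 npx 440 rms 0.5
ball [615.2  61.3 147.7] s 68.1 n 1.2 npx 406 rms 0.5
shift [-0.3879, 0.0977, 0.08] roll -8.2
```

```bash
python3 -m pendant '[{"xyz":[-0.06,0.012,0],"roll":-2,"jaw":0.55},{"xyz":[-0.12,0.026,0.0],"roll":-4,"jaw":0.55},{"xyz":[-0.18,0.042,0.02],"roll":-6,"jaw":0.55},{"xyz":[-0.24,0.058,0.04],"roll":-8.2,"jaw":0.55},{"xyz":[-0.3,0.075,0.06],"roll":-8.2,"jaw":0.55},{"xyz":[-0.355,0.09,0.075],"roll":-8.2,"jaw":0.55},{"xyz":[-0.388,0.099,0.08],"roll":-8.2,"jaw":0.55},{"xyz":[-0.388,0.099,0.08],"roll":-8.2,"jaw":0.55}]' 5
python3 - <<'E'
from h import *
go([610,-323,89],88.2)
E
```

```text
time_s: 30.85
ee_pos: [609.4, -325.9, 173.8]
ee_rot: [-179.8, -0.1, 88.0]
force: [-0.6, 0.9, -0.3]
gripper_width: 40.9
shift [0.0029, 0.0006, 0.0848] roll -0.2
```

```bash
python3 -m pendant '[{"xyz":[0.0005,0,0.04],"roll":0,"jaw":0.55},{"xyz":[0.0005,0,0.065],"roll":0,"jaw":0.55},{"xyz":[0.0005,0,0.085],"roll":0,"jaw":0.55},{"xyz":[0.0005,0,0.085],"roll":0,"jaw":0.55},{"xyz":[0.0005,0,0.085],"roll":0,"jaw":0.8},{"xyz":[0.0005,0,0.085],"roll":0,"jaw":0.8},{"xyz":[0.0005,0,0.085],"roll":0,"jaw":0.8},{"xyz":[0.0005,0,0.085],"roll":0,"jaw":0.8}]' 5
python3 -m pendant '[{"xyz":[0,0,-0.02],"roll":0,"jaw":0.8},{"xyz":[0,0,-0.04],"roll":0,"jaw":0.8},{"xyz":[0,0,-0.07],"roll":0,"jaw":0.8},{"xyz":[0,0,-0.1],"roll":0,"jaw":0.8},{"xyz":[0,0,-0.13],"roll":0,"jaw":0.8},{"xyz":[0,0,-0.16],"roll":0,"jaw":0.8},{"xyz":[0,0,-0.18],"roll":0,"jaw":0.8},{"xyz":[0,0,-0.18],"roll":0,"jaw":0.8}]' 4
python3 - <<'E'
from h import *
punch()
go([533,81,238],80)
E
```

```text
time_s: 31.85
ee_pos: [611.1, -323.6, 92.7]
ee_rot: [179.8, 0.1, 88.2]
force: [1.5, -2.8, 3.7]
gripper_width: 25.7
time_s: 32.85
ee_pos: [610.7, -322.4, 272.4]
ee_rot: [179.9, -0.0, 88.2]
force: [-0.4, 0.1, -2.2]
gripper_width: 25.4
n 672 axis(tool) [-0.034 -0.096  0.995] tilt 5.8 line at z0 [  0.  -13.1   0. ] foot tool [ -4.  -24.7 119.8] foot world [ 586.2 -325.7  152.5] grip 25.4 F [-0.4  0.1 -2.2]
shift [0.4007, -0.0895, 0.0328] roll 8.2
```

```bash
python3 -m pendant '[{"xyz":[0.04,-0.009,0],"roll":1,"jaw":0.8},{"xyz":[0.09,-0.02,0],"roll":3,"jaw":0.8},{"xyz":[0.14,-0.031,0],"roll":5,"jaw":0.8},{"xyz":[0.19,-0.042,0.01],"roll":7,"jaw":0.8},{"xyz":[0.24,-0.053,0.02],"roll":8.2,"jaw":0.8},{"xyz":[0.29,-0.065,0.028],"roll":8.2,"jaw":0.8},{"xyz":[0.33,-0.074,0.033],"roll":8.2,"jaw":0.8},{"xyz":[0.36,-0.08,0.033],"roll":8.2,"jaw":0.8}]' 4
python3 -m pendant '[{"xyz":[0.02,-0.002,0],"roll":0,"jaw":0.8},{"xyz":[0.03,-0.0035,0],"roll":0,"jaw":0.8},{"xyz":[0.037,-0.004,0],"roll":0,"jaw":0.8},{"xyz":[0.041,-0.004,0],"roll":0,"jaw":0.8},{"xyz":[0.041,-0.004,0],"roll":0,"jaw":0.8},{"xyz":[0.041,-0.004,0],"roll":0,"jaw":0.8},{"xyz":[0.041,-0.004,0],"roll":0,"jaw":0.8},{"xyz":[0.041,-0.004,0],"roll":0,"jaw":0.8}]' 4
python3 - <<'E'
from h import *
punch();punch();print(env.state()['ee_pos'])
im,d,K,D,T=grab('wrist');wells(im,K,D,T)
E
```

```text
time_s: 33.9
ee_pos: [539.3, 41.4, 236.0]
ee_rot: [-179.7, 0.0, 80.1]
force: [0.5, 0.0, -1.4]
gripper_width: 25.3
time_s: 34.9
ee_pos: [544.7, 80.4, 238.4]
ee_rot: [180.0, -0.0, 80.0]
force: [-0.6, 0.2, -1.4]
gripper_width: 25.4
n 517 axis(tool) [-0.122  0.011  0.992] tilt 7.0 line at z0 [ -2.1 -12.2   0. ] foot tool [-17.  -10.9 121.2] foot world [531.   65.6 117.2] grip 25.4 F [-0.6  0.2 -1.4]
n 548 axis(tool) [-0.119 -0.008  0.993] tilt 6.8 line at z0 [ -2.6 -12.2   0. ] foot tool [-16.9 -13.1 120.4] foot world [528.8  66.  118. ] grip 25.3 F [-0.2  0.4 -2.3]
[544.61276453  80.52015074 238.38200929]
hole px [249.  78.] n 94 xy [428.1  95.2] s,n -121.4 2.1
hole px [247. 123.] n 37 xy [477.9  85.7] s,n -71.1 1.9
hole px [250. 159.] n 75 xy [524.9  79.3] s,n -23.7 3.0
hole px [248. 207.] n 1056 xy [600.4  58.6] s,n 55.9 -0.3
hole px [249. 261.] n 117 xy [678.4  48.6] s,n 132.4 -0.1
```

```bash
python3 -m pendant '[{"xyz":[0.006,-0.007,0],"roll":0,"jaw":0.8},{"xyz":[0.0117,-0.0143,0],"roll":0,"jaw":0.8},{"xyz":[0.0117,-0.0143,0],"roll":0,"jaw":0.8},{"xyz":[0.0117,-0.0143,0.02],"roll":0,"jaw":0.8},{"xyz":[0.0117,-0.0143,0.035],"roll":0,"jaw":0.8},{"xyz":[0.0117,-0.0143,0.035],"roll":0,"jaw":0.8},{"xyz":[0.0117,-0.0143,0.035],"roll":0,"jaw":0.8},{"xyz":[0.0117,-0.0143,0.035],"roll":0,"jaw":0.8}]' 4
python3 - <<'E'
from h import *
im,d,K,D,T=grab('wrist');s=env.state();P=cloud(d,K,D,T);print(s['ee_pos'])
Rt=R.from_euler('xyz',s['ee_rot'],degrees=True).as_matrix();q=(P-s['ee_pos'])@Rt
for z in range(20,140,12):
    m=(abs(q[...,2]-z)<6)&(abs(q[...,0])<28)&(q[...,1]>-40)&(q[...,1]<10)&(P[...,2]>66)
    w=q[m];print(z,len(w),np.percentile(w[:,0],[3,50,97]).round(1) if len(w) else '',np.percentile(w[:,1],[5,50]).round(1) if len(w) else '')
cv2.imwrite('pics/w8.png',cv2.resize(im[120:280,170:330],(640,640)))
wells(im,K,D,T)
E
```

```text
time_s: 36.05
ee_pos: [533.1, 94.7, 204.1]
ee_rot: [179.9, -0.0, 80.0]
force: [0.0, 0.2, -1.3]
gripper_width: 25.6
[532.97807096  94.63420466 204.00491587]
20 92 [-9.7 -4.5  2.3] [-12.9 -12. ]
32 81 [-11.3  -5.8   0.9] [-13.1 -12. ]
44 72 [-13.   -7.7  -0.1] [-12.9 -11.7]
56 56 [-13.8  -9.1  -1.8] [-12.6 -11.9]
68 53 [-15.2 -10.2  -3.3] [-12.6 -11.7]
80 46 [-17.1 -12.   -5. ] [-12.5 -11.5]
92 38 [-19.  -13.4  -6.4] [-12.6 -11.6]
104 36 [-19.6 -14.5  -7.7] [-12.5 -11.6]
116 31 [-21.7 -16.8 -10. ] [-12.3 -11.7]
128 10 [-21.6 -15.5 -10.7] [-12.4 -11.4]
hole px [236.  89.] n 127 xy [429.2  95.3] s,n -120.6 2.3
hole px [238. 135.] n 98 xy [477.3  87. ] s,n -72.2 2.2
hole px [239. 225.] n 1837 xy [586.9  62.4] s,n 38.1 -0.0
hole px [239. 278.] n 194 xy [670.7  50. ] s,n 127.0 -0.1
```

View pics/w8.png

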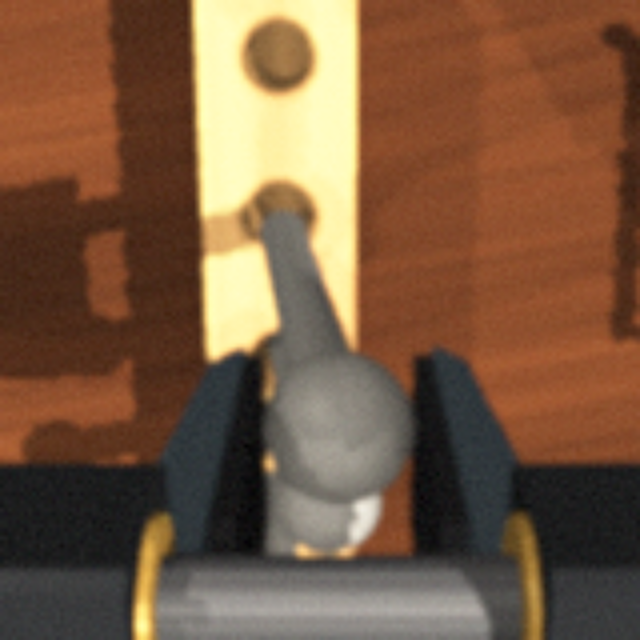

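```bash
python3 -m pendant '[{"xyz":[0,0,0.015],"roll":0,"jaw":0.8},{"xyz":[0,0,0.03],"roll":0,"jaw":0.8},{"xyz":[-0.003,0,0.037],"roll":0,"jaw":0.8},{"xyz":[-0.006,0,0.045],"roll":0,"jaw":0.8},{"xyz":[-0.009,0,0.052],"roll":0,"jaw":0.8},{"xyz":[-0.011,0,0.06],"roll":0,"jaw":0.8},{"xyz":[-0.011,0,0.066],"roll":0,"jaw":0.8},{"xyz":[-0.011,0,0.066],"roll":0,"jaw":0.8}]' 4
python3 - <<'E'
from h import *
print(env.state()['ee_pos'],env.state()['force'],env.state()['gripper_width'])
E
```

```text
time_s: 37.1
ee_pos: [531.1, 83.8, 137.6]
ee_rot: [179.9, -0.0, 80.0]
force: [-0.5, 0.2, 1.2]
gripper_width: 25.6
[531.05279375  83.75508745 137.62421008] [-0.48146882  0.15655773  1.23079686] 25.55857596122119
```

```bash
python3 -m pendant '[{"xyz":[0,0,0.001],"roll":0,"jaw":0.8},{"xyz":[0,0,0.001],"roll":0,"jaw":0.55},{"xyz":[0,0,0.001],"roll":0,"jaw":0.55},{"xyz":[0,0,0.001],"roll":0,"jaw":0.55},{"xyz":[0,0,0.001],"roll":0,"jaw":0.55},{"xyz":[0,0,-0.02],"roll":0,"jaw":0.5},{"xyz":[0,0,-0.06],"roll":0,"jaw":0.5},{"xyz":[0,0,-0.11],"roll":0,"jaw":0.5}]' 4
python3 -m pendant '[{"xyz":[-0.04,0.01,0],"roll":-1,"jaw":0.55},{"xyz":[-0.1,0.025,0.0],"roll":-2,"jaw":0.55},{"xyz":[-0.16,0.04,0.0],"roll":-4,"jaw":0.55},{"xyz":[-0.22,0.055,0.01],"roll":-6,"jaw":0.55},{"xyz":[-0.28,0.07,0.03],"roll":-8.2,"jaw":0.55},{"xyz":[-0.34,0.086,0.05],"roll":-8.2,"jaw":0.55},{"xyz":[-0.4,0.11,0.06],"roll":-8.2,"jaw":0.55},{"xyz":[-0.43,0.13,0.06],"roll":-8.2,"jaw":0.55}]' 5
python3 - <<'E'
from h import *
balls(132,185,'wrist');balls(132,185,'top')
go([608,-377.5,170],88.2);print(env.state()['ee_pos'])
E
```

```text
time_s: 38.1
ee_pos: [530.0, 83.7, 247.6]
ee_rot: [-179.9, 0.0, 80.0]
force: [1.4, 0.5, 0.5]
gripper_width: 45.5
time_s: 39.1
ee_pos: [583.5, -364.8, 185.8]
ee_rot: [-179.9, -0.1, 88.1]
force: [-0.3, -0.3, -0.3]
gripper_width: 40.8
ball [684.9  45.1 145.9] s 139.5 n -2.7 npx 54 rms 1.7
ball [615.   59.4 146.3] s 68.1 n -0.8 npx 50 rms 1.6
ball [574.5  83.  146.4] s 24.2 n 15.4 npx 54 rms 1.7
ball [519.   93.2 146.6] s -32.2 n 15.9 npx 54 rms 1.7
shift [-0.0101, 0.0237, 0.0155] roll -0.2
[ 584.66184494 -366.58493264  185.4713475 ]
```

```bash
python3 -m pendant '[{"xyz":[-0.01,0.024,0],"roll":0,"jaw":0.55},{"xyz":[-0.01,0.024,0],"roll":0,"jaw":0.55},{"xyz":[-0.01,0.024,0],"roll":0,"jaw":0.55},{"xyz":[-0.01,0.024,0],"roll":0,"jaw":0.55},{"xyz":[-0.01,0.024,0.01],"roll":0,"jaw":0.55},{"xyz":[-0.01,0.024,0.01],"roll":0,"jaw":0.55},{"xyz":[-0.01,0.024,0.01],"roll":0,"jaw":0.55},{"xyz":[-0.01,0.024,0.01],"roll":0,"jaw":0.55}]' 5
python3 - <<'E'
from h import *
go([609,-377.5,90],88.2)
E
```

```text
time_s: 40.2
ee_pos: [608.0, -373.0, 177.5]
ee_rot: [180.0, 0.0, 88.2]
force: [0.0, 0.2, -0.2]
gripper_width: 41.0
shift [-0.0044, 0.0011, 0.0875] roll 0.0
```

```bash
python3 -m pendant '[{"xyz":[-0.0043,0.001,0.03],"roll":0,"jaw":0.55},{"xyz":[-0.0043,0.001,0.065],"roll":0,"jaw":0.55},{"xyz":[-0.0043,0.001,0.087],"roll":0,"jaw":0.55},{"xyz":[-0.0043,0.001,0.087],"roll":0,"jaw":0.55},{"xyz":[-0.0043,0.001,0.087],"roll":0,"jaw":0.8},{"xyz":[-0.0043,0.001,0.087],"roll":0,"jaw":0.8},{"xyz":[-0.0043,0.001,0.087],"roll":0,"jaw":0.8},{"xyz":[-0.0043,0.001,0.087],"roll":0,"jaw":0.8}]' 5
python3 -m pendant '[{"xyz":[0,0,-0.02],"roll":0,"jaw":0.8},{"xyz":[0,0,-0.04],"roll":0,"jaw":0.8},{"xyz":[0,0,-0.07],"roll":0,"jaw":0.8},{"xyz":[0,0,-0.1],"roll":0,"jaw":0.8},{"xyz":[0,0,-0.13],"roll":0,"jaw":0.8},{"xyz":[0,0,-0.16],"roll":0,"jaw":0.8},{"xyz":[0,0,-0.18],"roll":0,"jaw":0.8},{"xyz":[0,0,-0.18],"roll":0,"jaw":0.8}]' 5
python3 - <<'E'
from h import *
punch()
print(env.state()['ee_pos']);go([483.4,60,238],80)
E
```

```text
time_s: 41.2
ee_pos: [609.7, -377.9, 91.8]
ee_rot: [179.8, 0.1, 88.2]
force: [1.6, -0.5, 4.2]
gripper_width: 25.3
time_s: 42.2
ee_pos: [609.1, -377.4, 271.4]
ee_rot: [179.9, 0.1, 88.2]
force: [0.5, 1.1, -2.3]
gripper_width: 25.5
n 700 axis(tool) [-0.024 -0.101  0.995] tilt 6.0 line at z0 [ -0.3 -13.3   0. ] foot tool [ -3.2 -25.5 119.5] foot world [ 583.8 -380.   151.8] grip 25.5 F [ 0.5  1.1 -2.3]
[ 608.5955817  -377.11090602  269.72628608]
shift [0.433, -0.1386, 0.0317] roll 8.2
```

```bash
python3 -m pendant '[{"xyz":[0.01,-0.003,0],"roll":0,"jaw":0.8},{"xyz":[0.03,-0.01,0],"roll":1,"jaw":0.8},{"xyz":[0.06,-0.02,0],"roll":2,"jaw":0.8},{"xyz":[0.1,-0.032,0],"roll":3,"jaw":0.8},{"xyz":[0.14,-0.045,0.0],"roll":4,"jaw":0.8},{"xyz":[0.18,-0.058,0],"roll":5,"jaw":0.8},{"xyz":[0.22,-0.07,0],"roll":6,"jaw":0.8},{"xyz":[0.26,-0.083,0],"roll":8.2,"jaw":0.8}]' 5
python3 - <<'E'
from h import *
print(env.state()['ee_pos']);go([483.4,84,238],80)
E
```

```text
time_s: 43.25
ee_pos: [532.2, -112.8, 269.0]
ee_rot: [-179.9, -0.0, 80.0]
force: [0.5, -0.3, -3.0]
gripper_width: 25.1
[ 532.24158016 -112.7953422   269.02934525]
shift [0.1853, -0.0824, 0.031] roll -0.0
```

```bash
python3 -m pendant '[{"xyz":[0.04,-0.018,0],"roll":0,"jaw":0.8},{"xyz":[0.08,-0.035,0],"roll":0,"jaw":0.8},{"xyz":[0.115,-0.051,0.01],"roll":0,"jaw":0.8},{"xyz":[0.145,-0.064,0.02],"roll":0,"jaw":0.8},{"xyz":[0.167,-0.074,0.03],"roll":0,"jaw":0.8},{"xyz":[0.18,-0.08,0.031],"roll":0,"jaw":0.8},{"xyz":[0.185,-0.082,0.031],"roll":0,"jaw":0.8},{"xyz":[0.185,-0.082,0.031],"roll":0,"jaw":0.8}]' 5
python3 -m pendant '[{"xyz":[0,0,0],"roll":0,"jaw":0.8},{"xyz":[0,0,0],"roll":0,"jaw":0.8},{"xyz":[0,0,0],"roll":0,"jaw":0.8},{"xyz":[0,0,0.0],"roll":0,"jaw":0.8},{"xyz":[0,0,0],"roll":0,"jaw":0.8},{"xyz":[0,0,0],"roll":0,"jaw":0.8},{"xyz":[0,0,0],"roll":0,"jaw":0.8},{"xyz":[0,0,0],"roll":0,"jaw":0.8}]' 4
python3 - <<'E'
from h import *
punch();punch();print(env.state()['ee_pos'])
im,d,K,D,T=grab('wrist');wells(im,K,D,T)
E
```

```text
time_s: 44.25
ee_pos: [485.3, 81.4, 239.6]
ee_rot: [180.0, 0.0, 80.0]
force: [-0.1, 0.2, -2.6]
gripper_width: 25.6
time_s: 45.25
ee_pos: [485.1, 81.6, 239.3]
ee_rot: [-180.0, -0.0, 80.0]
force: [0.1, -0.5, -2.1]
gripper_width: 25.5
n 629 axis(tool) [-0.026 -0.058  0.998] tilt 3.6 line at z0 [  0. -13.   0.] foot tool [ -3.1 -19.9 120.5] foot world [465.   82.  118.8] grip 25.5 F [ 0.1 -0.5 -2.1]
n 624 axis(tool) [-0.019 -0.057  0.998] tilt 3.4 line at z0 [ -0.4 -13.    0. ] foot tool [ -2.7 -19.8 120.2] foot world [465.2  82.4 119.1] grip 25.3 F [-0.1  0.3 -1.4]
[485.1362953   81.55695196 239.35477013]
hole px [260. 167.] n 26 xy [480.1  90.1] s,n -70.0 5.7
hole px [255. 200.] n 594 xy [527.9  73.8] s,n -21.1 0.5
hole px [257. 256.] n 329 xy [607.2  61.4] s,n 58.5 -0.2
hole px [256. 283.] n 95 xy [664.  54.] s,n 119.7 2.8
```

```bash
python3 -m pendant '[{"xyz":[0.0068,0.0044,0],"roll":0,"jaw":0.8},{"xyz":[0.0068,0.0044,0.015],"roll":0,"jaw":0.8},{"xyz":[0.0068,0.0044,0.035],"roll":0,"jaw":0.8},{"xyz":[0.0068,0.0044,0.05],"roll":0,"jaw":0.8},{"xyz":[0.0068,0.0044,0.065],"roll":0,"jaw":0.8},{"xyz":[0.0065,0.003,0.08],"roll":0,"jaw":0.8},{"xyz":[0.006,0.001,0.093],"roll":0,"jaw":0.8},{"xyz":[0.006,0,0.101],"roll":0,"jaw":0.8}]' 4
python3 - <<'E'
from h import *
print(env.state()['ee_pos'],env.state()['force'],env.state()['gripper_width'])
E
```

```text
time_s: 46.4
ee_pos: [486.0, 87.4, 137.8]
ee_rot: [-180.0, -0.0, 80.0]
force: [-0.5, -0.1, 6.3]
gripper_width: 25.1
[486.04748518  87.42164583 137.81344356] [-0.48331938 -0.10173777  6.26069419] 25.121447625978394
```

```bash
python3 -m pendant '[{"xyz":[0,0,0],"roll":0,"jaw":0.8},{"xyz":[0,0,0],"roll":0,"jaw":0.55},{"xyz":[0,0,0],"roll":0,"jaw":0.55},{"xyz":[0,0,0],"roll":0,"jaw":0.55},{"xyz":[0,0,0],"roll":0,"jaw":0.55},{"xyz":[0,0,-0.02],"roll":0,"jaw":0.5},{"xyz":[0,0,-0.06],"roll":0,"jaw":0.5},{"xyz":[0,0,-0.11],"roll":0,"jaw":0.5}]' 4
python3 - <<'E'
from h import *
balls(132,185,'wrist')
im,d,K,D,T=grab('wrist');cv2.imwrite('pics/w9.png',im)
P=cloud(d,K,D,T);m=(abs(P[...,0]-411)<110)&(abs(P[...,1]-227)<100)
q=P[m&(P[...,2]>120)&(P[...,2]<142)];
print(len(q),cv2.minAreaRect(q[:,:2].astype(np.float32)),np.median(q[:,2]))
im,d,K,D,T=grab('top');cv2.imwrite('pics/t9.png',cv2.resize(im[130:270,80:260],None,fx=4,fy=4,interpolation=2))
P=cloud(d,K,D,T);m=(abs(P[...,0]-411)<110)&(abs(P[...,1]-227)<90)
q=P[m&(P[...,2]>122)&(P[...,2]<145)];print('top bar',len(q),cv2.minAreaRect(q[:,:2].astype(np.float32)),np.median(q[:,2]))
E
```

```text
time_s: 47.4
ee_pos: [485.5, 87.3, 248.8]
ee_rot: [-179.9, 0.0, 80.0]
force: [1.0, 0.8, -0.4]
gripper_width: 45.7
ball [427.2 150.9 122.5] s -132.7 n 56.7 npx 93 rms 0.9
ball [472.7  85.7 147.7] s -76.5 n 0.4 npx 463 rms 0.5
ball [519.3  94.7 146.7] s -32.2 n 17.4 npx 421 rms 0.5
ball [575.   84.9 147. ] s 24.4 n 17.4 npx 163 rms 0.7
ball [615.2  61.3 147.7] s 68.0 n 1.2 npx 361 rms 0.5
1000 ((413.084228515625, 202.6759490966797), (9.975794792175293, 123.69564056396484), 12.845174789428711) 134.39004798137157
top bar 82 ((416.8872375488281, 184.93309020996094), (8.730020523071289, 89.42618560791016), 13.234989166259766) 133.51146560122118
```

View pics/t9.png

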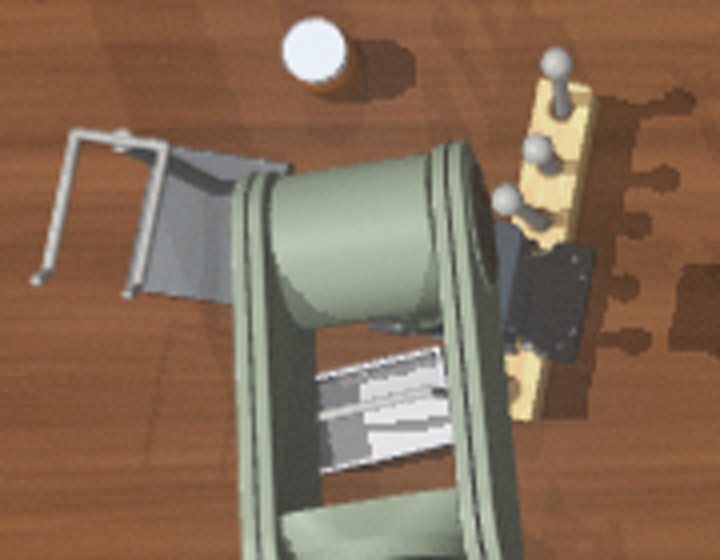

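```bash
python3 - <<'E'
from h import *
z=np.load('top0.npz');P=cloud(z['d'],z['K'],z['D'],z['T'])
q=P[(abs(P[...,0]-554)<100)&(abs(P[...,1]-369)<80)&(P[...,2]>212)&(P[...,2]<245)]
from scipy.optimize import least_squares
# template: two prongs + crossbar segments in hook frame
segs=[((-53,-34),(60,-34)),((-53,34),(60,34)),((60,-34),(60,34))]
def sd(p,a,b):
    a,b=np.array(a,float),np.array(b,float);t=np.clip(((p-a)@(b-a))/((b-a)@(b-a)),0,1);return np.linalg.norm(p-a-t[:,None]*(b-a),axis=1)
def res(v):
    c,s=np.cos(v[2]),np.sin(v[2]);d=q[:,:2]-v[:2];L=np.c_[c*d[:,0]+s*d[:,1],-s*d[:,0]+c*d[:,1]]
    return np.min([sd(L,*g) for g in segs],0)
f=least_squares(res,[549,369.6,np.radians(-9)],loss='soft_l1',f_scale=3)
print('hook',f.x[:2],np.degrees(f.x[2]),np.median(f.fun),len(q))
c,s=np.cos(f.x[2]),np.sin(f.x[2]);print('seat',f.x[0]-5*c,f.x[1]-5*s,'entry',f.x[0]-140*c,f.x[1]-140*s)
go([413,202.7,210],12.9)
E
```

```text
hook [549.24756314 368.17061307] -8.857295859051275 1.9434425746890391 304
seat 544.3071886317493 368.94048301859834 entry 410.91707695518693 389.7269715848331
shift [0.1003, -0.0935, 0.041] roll 67.1
```

```bash
python3 -m pendant '[{"xyz":[0.01,-0.01,-0.01],"roll":9,"jaw":0.5},{"xyz":[0.025,-0.025,-0.01],"roll":19,"jaw":0.45},{"xyz":[0.045,-0.042,-0.01],"roll":29,"jaw":0.45},{"xyz":[0.065,-0.06,-0.01],"roll":39,"jaw":0.45},{"xyz":[0.085,-0.08,-0.01],"roll":49,"jaw":0.45},{"xyz":[0.1,-0.0935,0],"roll":59,"jaw":0.45},{"xyz":[0.1,-0.0935,0.02],"roll":67.1,"jaw":0.45},{"xyz":[0.1,-0.0935,0.03],"roll":67.1,"jaw":0.45}]' 30
python3 - <<'E'
from h import *
print(env.state()['qpos'].round(0))
im,d,K,D,T=grab('wrist');cv2.imwrite('pics/w10.png',im)
P=cloud(d,K,D,T);m=(abs(P[...,0]-413)<80)&(abs(P[...,1]-203)<70)
q=P[m&(P[...,2]>122)&(P[...,2]<142)]
print(len(q),cv2.minAreaRect(q[:,:2].astype(np.float32)),np.median(q[:,2]))
go([413,202.7,113],12.9)
E
```

```text
time_s: 48.55
ee_pos: [410.1, 201.8, 216.3]
ee_rot: [180.0, 0.2, 13.1]
force: [0.9, -0.7, 0.6]
gripper_width: 50.0
[ 25.   8. 104.   0.  69.  12.]
995 ((413.1401672363281, 204.2222442626953), (8.717207908630371, 123.4206771850586), 13.522732734680176) 134.44098697456909
shift [0.0033, -0.0005, 0.1025] roll 0.2
```

View pics/w10.png

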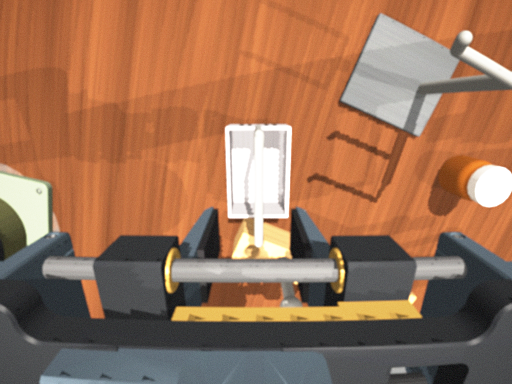

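```bash
python3 -m pendant '[{"xyz":[0.002,-0.001,0.03],"roll":0,"jaw":0.45},{"xyz":[0.002,-0.001,0.065],"roll":0,"jaw":0.45},{"xyz":[0.002,-0.001,0.09],"roll":0,"jaw":0.45},{"xyz":[0.002,-0.001,0.1],"roll":0,"jaw":0.45},{"xyz":[0.002,-0.001,0.1],"roll":0,"jaw":1},{"xyz":[0.002,-0.001,0.1],"roll":0,"jaw":1},{"xyz":[0.002,-0.001,0.1],"roll":0,"jaw":1},{"xyz":[0.002,-0.001,0.1],"roll":0,"jaw":1}]' 30
python3 -m pendant '[{"xyz":[0,0,-0.02],"roll":0,"jaw":1},{"xyz":[0,0,-0.04],"roll":0,"jaw":1},{"xyz":[0,0,-0.06],"roll":0,"jaw":1},{"xyz":[0,0,-0.08],"roll":0,"jaw":1},{"xyz":[0,0,-0.1],"roll":0,"jaw":1},{"xyz":[0,0,-0.12],"roll":0,"jaw":1},{"xyz":[0,0,-0.13],"roll":0,"jaw":1},{"xyz":[0,0,-0.13],"roll":0,"jaw":1}]' 30
python3 - <<'E'
from h import *
print(env.state()['ee_pos']);p=go([400,391,242],-8.9)
E
```

```text
time_s: 49.6
ee_pos: [413.4, 203.7, 118.9]
ee_rot: [-180.0, -0.1, 12.9]
force: [1.1, 0.2, -0.1]
gripper_width: 13.5
time_s: 50.6
ee_pos: [413.2, 203.6, 248.4]
ee_rot: [-180.0, -0.0, 12.9]
force: [1.0, -0.1, -3.4]
gripper_width: 8.3
[413.15082319 203.5679999  248.44780416]
shift [0.0291, -0.1856, 0.0064] roll 21.8
```

```bash
python3 -m pendant '[{"xyz":[0.003,-0.02,-0.01],"roll":2,"jaw":1},{"xyz":[0.006,-0.05,-0.02],"roll":5,"jaw":1},{"xyz":[0.012,-0.08,-0.02],"roll":9,"jaw":1},{"xyz":[0.018,-0.115,-0.02],"roll":13,"jaw":1},{"xyz":[0.024,-0.15,-0.02],"roll":17,"jaw":1},{"xyz":[0.029,-0.175,-0.02],"roll":20,"jaw":1},{"xyz":[0.029,-0.1856,-0.02],"roll":21.8,"jaw":1},{"xyz":[0.029,-0.1856,-0.02],"roll":21.8,"jaw":1}]' 30
python3 - <<'E'
from h import *
s=env.state();print(s['ee_pos'],s['force'],s['gripper_width'])
im,d,K,D,T=grab('wrist');P=cloud(d,K,D,T)
Rt=R.from_euler('xyz',s['ee_rot'],degrees=True).as_matrix();q=(P-s['ee_pos'])@Rt
m=(abs(q[...,0])<20)&(q[...,1]<-17)&(q[...,1]>-58)&(q[...,2]>-40)&(q[...,2]<25)
for y in range(-57,-18,6):
    w=q[m&(abs(q[...,1]-y)<3)];print(y,len(w),np.percentile(w[:,2],[5,50]) if len(w) else '',np.median(w[:,0]) if len(w) else '')
for n in('side','top'):
    i2=grab(n)[0];cv2.imwrite(f'pics/{n}11.png',i2)
cv2.imwrite('pics/w11.png',np.hstack([cv2.resize(im,(480,360)),cv2.resize(cv2.imread('pics/side11.png')[60:210,160:293],(320,360))]))
# hook tips in wrist cloud
h=P[(P[...,2]>212)&(P[...,2]<245)&(P[...,0]>470)&(P[...,0]<640)&(abs(P[...,1]-369)<70)];print(len(h),cv2.minAreaRect(h[:,:2].astype(np.float32)) if len(h)>5 else '')
go([544.3,369,260],-8.9)
E
```

```text
time_s: 51.6
ee_pos: [399.3, 391.1, 266.8]
ee_rot: [179.9, 0.1, -8.8]
force: [-0.3, -0.6, -3.1]
gripper_width: 8.0
[399.25496108 391.13128656 266.77521365] [-0.29778547 -0.6165208  -3.0746659 ] 8.009712714237759
-57 88 [-11.24285889  -9.9972476 ] -0.7193161067513619
-51 134 [-11.24586165  -9.96071988] -0.7225961087140984
-45 127 [-11.17622293  -9.83280421] -1.0340076330523043
-39 130 [-11.4216074   -9.81295663] -0.7295360919908616
-33 125 [-11.25233041  -9.93272594] -1.0470278719735575
-27 123 [-11.19528592  -9.82875927] -1.055453439394525
-21 343 [-38.37157453 -16.96019046] -1.7094563914626069
2822 ((555.7901611328125, 371.0011901855469), (76.42948150634766, 126.27603912353516), 81.64490509033203)
shift [0.1461, -0.0013, 0.0077] roll 0.0
```

View pics/w11.png

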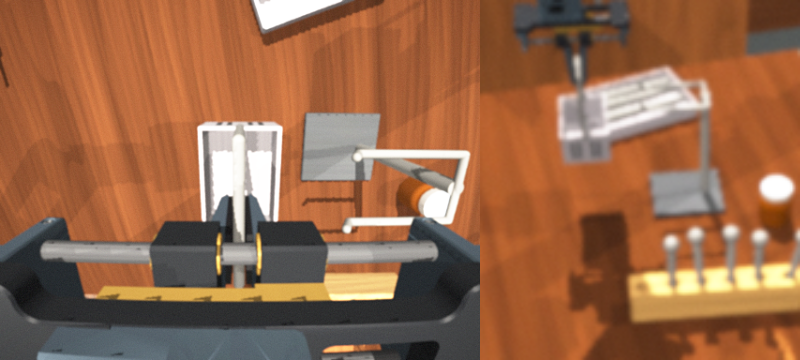

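```bash
python3 -m pendant '[{"xyz":[0.02,0,0],"roll":0,"jaw":1},{"xyz":[0.045,-0.001,0],"roll":0,"jaw":1},{"xyz":[0.07,-0.002,0],"roll":0,"jaw":1},{"xyz":[0.095,-0.002,0],"roll":0,"jaw":1},{"xyz":[0.12,-0.002,0],"roll":0,"jaw":1},{"xyz":[0.138,-0.002,0],"roll":0,"jaw":1},{"xyz":[0.146,-0.002,0],"roll":0,"jaw":1},{"xyz":[0.146,-0.002,0],"roll":0,"jaw":1}]' 30
python3 -m pendant '[{"xyz":[0,0,0.01],"roll":0,"jaw":1},{"xyz":[0,0,0.02],"roll":0,"jaw":1},{"xyz":[0,0,0.03],"roll":0,"jaw":1},{"xyz":[0,0,0.036],"roll":0,"jaw":1},{"xyz":[0,0,0.04],"roll":0,"jaw":1},{"xyz":[0,0,0.042],"roll":0,"jaw":1},{"xyz":[0,0,0.044],"roll":0,"jaw":1},{"xyz":[0,0,0.044],"roll":0,"jaw":1}]' 30
python3 - <<'E'
from h import *
s=env.state();print(s['ee_pos'],s['force'],s['gripper_width'])
E
```

```text
time_s: 52.75
ee_pos: [544.7, 370.1, 268.1]
ee_rot: [180.0, 0.0, -8.9]
force: [-0.5, 0.3, -2.7]
gripper_width: 8.3
time_s: 53.75
ee_pos: [544.4, 370.4, 224.4]
ee_rot: [-180.0, -0.0, -8.9]
force: [-0.1, -0.3, -3.1]
gripper_width: 8.0
[544.44892917 370.39473697 224.40683627] [-0.13576204 -0.27056587 -3.08899242] 8.048773912260598
```

Not yet bearing on the prongs; lower a little more until the weight comes off.

```bash
python3 -m pendant '[{"xyz":[0,0,0.001],"roll":0,"jaw":1},{"xyz":[0,0,0.002],"roll":0,"jaw":1},{"xyz":[0,0,0.003],"roll":0,"jaw":1},{"xyz":[0,0,0.003],"roll":0,"jaw":1},{"xyz":[0,0,0.003],"roll":0,"jaw":1},{"xyz":[0,0,0.003],"roll":0,"jaw":1},{"xyz":[0,0,0.003],"roll":0,"jaw":1},{"xyz":[0,0,0.003],"roll":0,"jaw":1}]' 30
python3 - <<'E'
from h import *
s=env.state();print(s['ee_pos'],s['force'],s['gripper_width'])
E
```

```text
time_s: 54.75
ee_pos: [544.6, 370.5, 222.7]
ee_rot: [-179.9, -0.1, -8.9]
force: [-1.5, -1.4, 5.6]
gripper_width: 8.1
[544.5886783  370.53622232 222.65014438] [-1.481294   -1.44607864  5.64705052] 8.137203387543785
```

```bash
python3 -m pendant '[{"xyz":[0,0,0],"roll":0,"jaw":0.9},{"xyz":[0,0,0],"roll":0,"jaw":0.7},{"xyz":[0,0,0],"roll":0,"jaw":0.6},{"xyz":[0,0,0],"roll":0,"jaw":0.6},{"xyz":[0,0,0],"roll":0,"jaw":0.6},{"xyz":[0,0,0],"roll":0,"jaw":0.6},{"xyz":[0,0,0],"roll":0,"jaw":0.6},{"xyz":[0,0,0],"roll":0,"jaw":0.6}]' 10
python3 -m pendant '[{"xyz":[0,0,-0.01],"roll":0,"jaw":0.6},{"xyz":[0,0,-0.02],"roll":0,"jaw":0.6},{"xyz":[0,0,-0.04],"roll":0,"jaw":0.6},{"xyz":[0,0,-0.06],"roll":0,"jaw":0.6},{"xyz":[0,0,-0.09],"roll":0,"jaw":0.6},{"xyz":[0,0,-0.11],"roll":0,"jaw":0.6},{"xyz":[0,0,-0.12],"roll":0,"jaw":0.6},{"xyz":[0,0,-0.12],"roll":0,"jaw":0.6}]' 10
python3 -m pendant '[{"xyz":[-0.05,0,0],"roll":0,"jaw":0.6},{"xyz":[-0.1,0,0],"roll":0,"jaw":0.6},{"xyz":[-0.15,0,0],"roll":0,"jaw":0.6},{"xyz":[-0.18,0,0],"roll":0,"jaw":0.6},{"xyz":[-0.18,0,0],"roll":0,"jaw":0.6},{"xyz":[-0.18,0,0],"roll":0,"jaw":0.6},{"xyz":[-0.18,0,0],"roll":0,"jaw":0.6},{"xyz":[-0.18,0,0],"roll":0,"jaw":0.6}]' 10
python3 - <<'E'
from h import *
balls(132,185,'top')
for n in('wrist','top'):
    im,d,K,D,T=grab(n);P=cloud(d,K,D,T)
    q=P[(abs(P[...,0]-545)<30)&(abs(P[...,1]-370)<75)&(P[...,2]>226)&(P[...,2]<250)]
    if len(q)>5:print(n,len(q),cv2.minAreaRect(q[:,:2].astype(np.float32)),np.median(q[:,2]))
    if n=='wrist':w=im
a=grab('side')[0]
cv2.imwrite('pics/fin.png',np.hstack([cv2.resize(w,(440,330)),cv2.resize(a[50:215,150:330],(360,330),interpolation=2)]))
E
```

```text
time_s: 55.75
ee_pos: [544.4, 370.4, 221.4]
ee_rot: [-180.0, -0.0, -8.9]
force: [-0.3, -0.1, -0.5]
gripper_width: 36.2
time_s: 56.75
ee_pos: [544.6, 370.5, 342.2]
ee_rot: [-179.9, -0.1, -8.9]
force: [0.3, -0.5, -0.8]
gripper_width: 36.5
time_s: 57.75
ee_pos: [367.4, 397.9, 340.9]
ee_rot: [180.0, 0.0, -8.9]
force: [-0.3, -1.1, 0.0]
gripper_width: 36.1
ball [684.3  45.5 146. ] s 138.8 n -2.5 npx 54 rms 1.7
ball [615.6  59.7 147.3] s 68.7 n -0.4 npx 51 rms 1.7
ball [574.7  83.3 146.3] s 24.3 n 15.7 npx 54 rms 1.8
ball [519.8  93.9 146.2] s -31.6 n 16.6 npx 54 rms 1.6
ball [476.5  83.9 146.9] s -72.5 n -0.7 npx 56 rms 1.6
wrist 929 ((542.4241943359375, 371.01019287109375), (121.38751220703125, 46.6960334777832), 89.0755844116211) 232.437109807429
top 137 ((544.4053955078125, 368.2901306152344), (46.81552505493164, 120.58399963378906), 4.853612422943115) 230.99301047326776
```

View pics/fin.png

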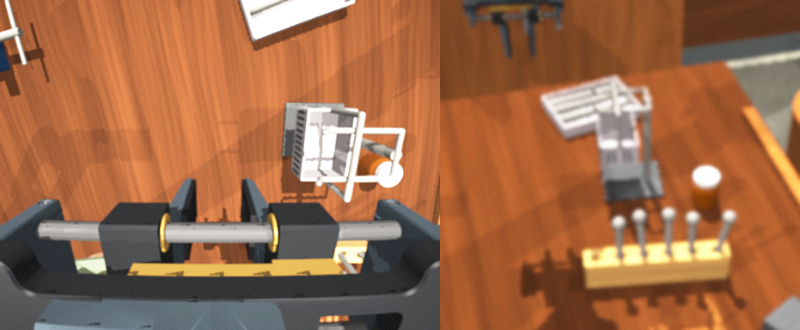

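```bash
python3 - <<'E'
from h import *
a=np.radians(-8.7);H=np.array([549.7,369.5])
for k in range(2):
    im,d,K,D,T=grab('wrist');P=cloud(d,K,D,T);e=P[...,:2]-H
    x=e@[np.cos(a),np.sin(a)];y=e@[-np.sin(a),np.cos(a)];Z=P[...,2]
    m=(abs(y)>42)&(abs(y)<66)&(abs(x)<60)&(Z>222)&(Z<242)
    for s in(-1,1):
        w=m&(y*s>0);print('bar end',s,w.sum(),'x',np.median(x[w]).round(1),'z',np.median(Z[w]).round(1),'|y|max',abs(y[w]).max().round(0))
    m=(abs(x)<75)&(abs(y)<70)&(Z>90)&(Z<200)
    for x0 in range(-70,71,10):
        w=Z[m&(abs(x-x0)<5)]
        if len(w)>10:print(x0,len(w),np.percentile(w,[50,97]).round(0),end='; ')
    print()
print(env.state()['qvel'].round(2))
E
```

```text
bar end -1 123 x -8.6 z 232.3 |y|max 61.0
bar end 1 187 x -8.1 z 231.9 |y|max 62.0
-50 1071 [131. 154.]; -40 205 [154. 155.]; -30 101 [143. 155.]; -20 402 [102. 154.]; -10 688 [103. 197.]; 0 485 [102. 132.]; 10 409 [102. 134.]; 20 417 [102. 138.]; 30 1498 [129. 154.]; 50 233 [175. 198.]; 60 92 [173. 198.]; 
bar end -1 124 x -8.7 z 231.9 |y|max 61.0
bar end 1 190 x -8.2 z 232.2 |y|max 62.0
-50 1061 [131. 154.]; -40 209 [154. 155.]; -30 99 [144. 155.]; -20 406 [102. 154.]; -10 698 [103. 197.]; 0 478 [102. 134.]; 10 411 [102. 133.]; 20 422 [102. 138.]; 30 1494 [129. 154.]; 50 235 [176. 198.]; 60 96 [172. 197.]; 
[ 0.11 -0.08  0.01 -0.03  0.01  0.05]
```

The basket hangs level, with its rim at 154 mm on both sides and the bar across both prongs. It is still, and all five punches are seated. I'm handing in.

```bash
python3 -c "
from workcell import env
print(env.job_done())"
```

```text
the job is handed in; nothing more can be done
None
```

All five punches in the cradle now stand in wells of the block, and the basket hangs by its bail across both prongs of the hook stand. I handed the job in at about 58 s of the 210 s allowed; no verdict was reported.

- **Punches:** On the last check the ball centres were at 146–147 mm, where a fully seated punch has 147 mm. Three of them lean about 7–8°, within the 17° allowed; the other two are near upright.
- **One mend:** I pulled the second punch partly out of its well by lifting before the fingers had opened. It ended up leaning on the first punch, so I regripped it and seated it properly.
- **Basket:** It had been knocked about 25 mm aside while I was placing punches, so I measured it again before gripping. The last check put the top of its bar at about 232 mm, near the 233 mm expected. The rim was level at 154 mm on both sides, and two successive looks agreed.
- **Robot and bystanders:** The arm is clear of everything. I never touched the hammer, bench block or jar as far as I could tell, but I did not measure their positions again at the end.
- **Disagreements:** The wrist and overhead cameras differed by about 2 mm, which did not matter for these fits. My first side-view check of the second punch gave no clear answer, so a closer look was needed to find the lean.

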